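Load a dowel under the bench drill

ROBOT

A 7-joint arm with a two-finger parallel gripper is mounted at the origin on the work surface. World frame = base frame: x ahead of the robot, y to its left, z up, the work surface at z = 0. Lengths are in m, angles in degrees, forces in N, time in s.
With the tool pointing down it reaches from about 0.4 to 0.925 m from the base axis. Payload 4.1 kg.
Tool frame: the origin (TCP) lies on the centre line of the jaws, within the pads' length; the fingertips stand 25 mm ahead of it and the grasp point (between the pads) lies 6 mm ahead of it; z points along the fingers, x is the direction in which the jaws open and shut, and the axes are right-handed (so a half turn about z gives the same grasp; the last joint's range is limited). The gripper opens to 85 mm and grips with 20 to 120 N. Pads are 22 mm wide; open, the fingers measure 114 mm over their backs; the gripper's body (76 mm by 85 mm) begins 54 mm behind the grasp point. The pads swing forward as they close: fully open they stand 13 mm farther back than shut.
Start: joints at [59.416, 22.827, 2.584, 88.041, -1.071, 69.15, -2.905], TCP at [0.274, -0.59, 0.256] pointing down, gripper open.
Joint ranges: [-161.44, 161.44], [-28.35, 127.94], [-78.24, 83.42], [0, 140.83], [-78.03, 258.03], [13.02, 114.36], [-168.23, 168.23]. Speed limits (degrees/s): [147.25, 147.25, 180, 180, 180, 180, 180].

INTERFACE

Orientations are given as a 3x3 rotation matrix whose columns are the frame's x, y, z axes.
In Python, from cell import * gives the robot as it stands.
- The arm moves only by the tool jog_arm, never from a script. Its arguments are lists of equal length, an entry for each row: "angular": the turn, a rotation vector about the tool's x, y, z in rad, a list of three; "xyz": the shift along the tool's x, y, z in cm, a list of three; "hand": the finger opening in cm, from 0 to 8.54. A call has 1 to 5 rows; each row is the pose to reach, as a shift and turn from the pose commanded when the call began, along the tool's axes at that moment; what a row does not reach only later rows make up. A row lasts 1/8 s, in which the tool goes at most 62.5 mm and 10.7 degrees, less where a joint would pass 70% of its speed; a pose out of reach is approached as far as the arm can. A call with a gripper value outside its range is refused whole. The fingers move at their own pace and stop on an object; "squeeze" is the grip in N (left out, the last holds). Time passes only in rows, so rows that repeat a pose let the fingers close. It gives the time, the measured TCP pose, the force and the opening at its end, in the units of the state.
- state(): the state, without advancing time (a new reading comes with each control period).
- read_camera(name): name is "side" or "top"; returns the picture (480x640x3 uint8, red, green, blue); there is no depth.
- calibration(name): a dict with "mtx" (3x3 intrinsics, pixels), "R" (3x3) and "t" (3): a world point X has camera coordinates R X + t. Camera axes: x right, y down, z forward; pixel columns grow to the right and rows downward; lengths in m; the calibration is good to about 2 mm. A picture is of the moment at which its call begins. calibration takes no time and is no camera call.
- close_job(): hands the job in, once; it reports no verdict.
Trained networks look in the newest picture that a camera, given by its name, has taken for a name from the list of things; names that differ only in an ending like _2 or _b are one class to them, and where a whole thing is asked for, a point or a joint stands for the part that bears it (a point fixed in the world has none). Each returns a list of dicts, best first, with "conf" (0 to 1); they miss things now and then, are a little off and sometimes report something else, mostly with a low value. They report only what shows in the picture. A call takes as long as a camera call. They do not tell look-alikes from the thing itself.
- look_for(camera, thing): "rect" ([left, top, right, bottom] in pixels, round what is visible of it).
- trace(camera, thing): "region" (480x640 bool, what is visible of it) and "rect" ([left, top, right, bottom] in pixels, round what is visible of it).
The state is a dict: "t": time; "qpos": joint angles; "joint_vel": joint speeds; "tau": joint torques, N m; "ee_pos": TCP position; "tool_rot": TCP orientation; "wrist_force": force on the tool from outside, world axes, zero at the start; "torque": the same for the moment, N m; "grip_width": finger opening in m.
Only numpy, scipy, OpenCV 4.12 (cv2) and the standard library are available. Lean on these libraries where they do the work, as an engineer would, in place of code of your own. Each camera call takes 0.05 s, during which the arm holds its last target.

TASK

Get the thick dowel ready for drilling: take it from the rack, lay it in the open end of the V-trough and let go of it; then push it gently along the groove, in under the drill, until its end is right up against the stop at the far end. Leave it lying there in the groove. Don't knock the drill head or bit, and leave the other things on the bench where they are.

Things in the scene. Friction and masses are not known exactly. Their poses are not given: they have to be found in the camera images.
- dowel: The thick dowel: plain pale wooden rod, 36 mm diameter, 120 mm long, both ends alike and flat, 0.08 to 0.14 kg; it slides in the trough under a push of about 1 N. Origin at its middle, on its axis; its y axis runs along the rod (it may be rolled to any angle about y). It starts lying level in one of the three places of the rack, its axis about 42 mm above the bench.
- rack: Fixed wooden dowel rack: two parallel sawtooth battens, 260 mm long along the rack's x, 16 mm thick, centred at y = -36 and 36 mm, tooth tips 51 mm high. Three places at x = -70, 0, 70 mm; each dowel lies along y in the notches of both battens, within 10 mm of centred, its middle free over the 56 mm gap between the battens. Origin on the bench at its centre.
- drill: Compact bench drill with V-trough and stop, fixed to the bench, 380 mm high. Origin on the bench straight below the bit; x runs along the trough towards the stop, y from the trough to the column, z up. Base plate x -110 to 110, y -90 to 210 mm, 30 mm high; column 45 mm thick at y = 145 mm.
- drill_head: Fixed drill head over the trough's stop end; frame as drill. Underside 235 mm above the bench over x -75 to 75, y -75 to 180 mm, top 337 mm, so a dowel that is home is wholly beneath it. Under it at x = y = 0: chuck, up to 52 mm thick, down to 138 mm; 8 mm bit, tip at 116 mm. Feed handle: x 75 to 123, y -96 to 96, height 172 to 364. Motor: 104 mm thick, at y = 228, down to 170 mm.
- trough: Fixed V-trough of the drill; frame as drill. Aluminium angle, a 90 degree V open at the top, from x = -235 (open end) to 75 mm (stop), y = 0. Bottom of the V 55 mm, its two top edges (y = -16, 16) 70 mm above the bench. Wooden saddles 70 mm wide, up to 63 mm high, at x = -205, -85, 50. The thick dowel lying in it has its axis 80 mm and top 98 mm above the bench.
- stop_block: Fixed, rigid end stop; frame as drill. Upright steel plate across the end of the trough, 60 mm wide, 8 mm thick, top edge 108 mm above the bench, its face towards the open end at x = 75 mm; wooden block behind it.
- stop (a point): Point on the face of the stop, 80 mm above the bench, where the axis of the thick dowel meets it; axes as drill (x along the trough, pointing from the open end into the stop; z up). When the dowel is home its middle is 60 mm from here, at x = -60 mm.
- open_end (a point): Point over the open end of the trough, 80 mm above the bench, on the line of the thick dowel's axis; axes as drill. It is 310 mm from stop. The edge of the drill head is 160 mm from here, towards the stop.
- dowel_thin: Another dowel in the rack, 20 mm diameter, 150 mm long; origin at its middle, y along it. Not to be moved.
- dowel_mid: Another dowel in the rack, 25 mm diameter, 120 mm long; origin at its middle, y along it. Not to be moved.
- paint_a: Paint jar, 64 mm diameter, 110 mm high, standing on the bench; origin at the centre of its base. Bystander.
- paint_b: Paint bottle, 56 mm diameter, 130 mm high, standing on the bench; origin at the centre of its base. Bystander.
- glue: Glue bottle, 60 mm diameter, 170 mm high, standing on the bench; origin at the centre of its base. Bystander.
- tape: Roll of paper tape lying flat, 100 mm diameter, 48 mm high; origin at the centre of its base. Bystander.
- offcut: Offcut of wood, 110 x 45 x 35 mm, lying on the bench; origin at the centre of its underside, x along it. Bystander.
- try_square: Try square lying flat: wooden stock 110 mm long (along y) 18 mm thick, steel blade reaching 175 mm along x; origin under the centre of the stock. Bystander.
Mind the look-alikes: they are no part of the job. What is shaped like the dowel but red or turquoise is not meant.

How it is judged (in metres and radians):
On the way:
1. the thick dowel lies in the open half of the V-groove, let go of, its end still 90 mm or more short of the stop (x of dowel in the frame of stop between -0.3 and -0.15 m and y of dowel in the frame of stop between -0.006 and 0.006 m and z of dowel in the frame of stop between -0.006 and 0.006 m and angle between the y axis of dowel and the x axis of stop, either way round below 0.08 rad and contact force between the fingers and dowel below 0.1 N and linear speed of dowel below 0.02 m/s), for 0.2 s.
At the end, for the whole second after the job is handed in: The thick dowel lies at rest in the V-groove (its axis within 6 mm of its place and within 0.08 rad of the groove's line) with its end against the stop: the gap is under 4 mm (x of dowel in the frame of stop above -0.064 m and y of dowel in the frame of stop between -0.006 and 0.006 m and z of dowel in the frame of stop between -0.006 and 0.006 m and angle between the y axis of dowel and the x axis of stop, either way round below 0.08 rad and linear speed of dowel below 0.01 m/s and angular speed of dowel below 0.1 rad/s); the robot touches nothing.
It fails at once if the drill head, chuck or bit knocked with more than 8 N by the robot or the dowel (contact force between any of the arm, the fingers, dowel and drill_head above 8 N).
It fails at once if the dowel knocked against the stop or the trough with more than 40 N (contact force between dowel and stop_block above 40 N or contact force between dowel and trough above 40 N).
It fails at once if another thing on the bench or in the rack moved more than 30 mm (distance of any of dowel_thin, dowel_mid, paint_a, paint_b, glue, tape, offcut, try_square from where it was at the start of the episode above 0.03 m).
It also fails if it takes over 58 s, if anything falls off the work surface, if the arm or the gripper's body presses on something with over 40 N, if the wrist force passes 120 N, or if a joint passes its speed limit or range.

## Working session

There is one attempt and no reset: what is moved stays moved. The work goes in short steps, Python scripts to look and compute and a tool call to move; the robot and the scene stay as the last step left them, time stands still between calls to the robot, and variables do not carry over. Pictures are saved under pics/ and viewed, and the job is handed in when it is done.

Besides the shell and the picture viewer there is one more tool, called after "Emit:" as name(argument=value, ...) on one line, values as JSON. jog_arm: Moves the arm, as the interface text tells. Its arguments: {"type":"object","properties":{"angular":{"type":"array"},"xyz":{"type":"array"},"hand":{"type":"array"},"squeeze":{"type":"number"}},"required":["angular","xyz","hand"]}

```bash
mkdir -p pics; ls; python3 - <<'E'
from cell import *
import cv2
for c in ("side","top"):
    im=read_camera(c); cv2.imwrite(f"pics/{c}0.png",im[:,:,::-1])
    k=calibration(c); print(c,k["mtx"].tolist(),k["R"].tolist(),k["t"].tolist())
s=state(); print({k:(v if not hasattr(v,'tolist') else v.tolist()) for k,v in s.items()})
E
```

```text
pics
side [[507.3753588138823, 0.0, 312.245160930272], [0.0, 507.3753588138823, 235.0205960944729], [0.0, 0.0, 1.0]] [[-0.9587919044516928, -0.2834960576483682, 0.018656614262203986], [-0.18459754379776624, 0.5717049641449035, -0.7994230299384091], [0.2159671983930138, -0.7699242945055751, -0.6004787672752175]] [0.46440182019974774, 0.17362101076097264, 1.2878143882915492]
top [[493.01799112114776, 0.0, 325.04008974794493], [0.0, 493.01799112114776, 242.22657323495858], [0.0, 0.0, 1.0]] [[-0.029049919763919487, -0.9994713121333314, -0.014601314467777226], [-0.9922492065095406, 0.030599482762489957, -0.12043746857126877], [0.12082058741330927, 0.010989443896083306, -0.992613528912415]] [-0.005193401934006546, 0.517817673466115, 1.271989023121329]
{'t': 0.1, 'qpos': [59.41644849027366, 22.865986788981044, 2.5830604595755404, 88.10579784525743, -1.0709362986017876, 69.15211571804153, -2.9068608949443693], 'joint_vel': [0.03644829278201397, -0.14919044954468516, -0.04534332779987704, -0.0908817181739256, -0.025794122942548407, 0.09815342622978285, 0.027419426317040953], 'tau': [0.0038581996341235936, -47.626469135284424, 1.370103657245636, -25.495097637176514, 0.011936918890569359, 0.0050054892199113965, -2.1128727780705958e-05], 'ee_pos': [0.27356539557345094, -0.5890483871639802, 0.25539638077216814], 'tool_rot': [[0.4212480892029547, -0.906945038667578, -0.0008626581739812233], [-0.9069437898450164, -0.42124894740318664, 0.0015120758137007534], [-0.0017347635050834833, 0.00014542342639981785, -0.9999984847226561]], 'wrist_force': [0.14303553172638256, -0.5948929285424231, -0.8177653739941717], 'torque': [-0.022645334679411305, -0.019957463801856784, 0.00267471404750474], 'grip_width': 0.08520677524227169}
```

View pics/side0.png

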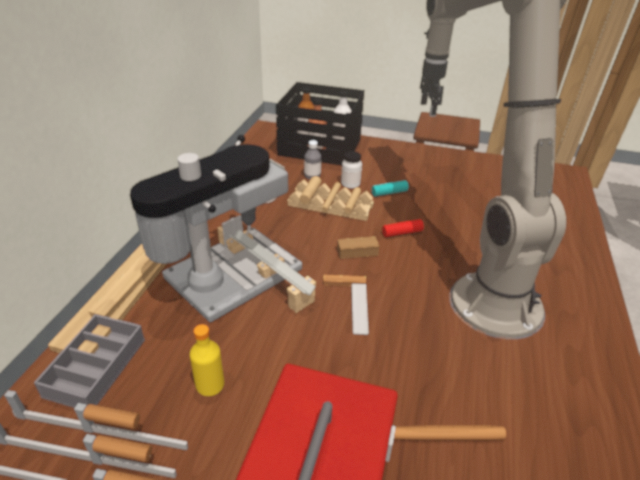

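View pics/top0.png

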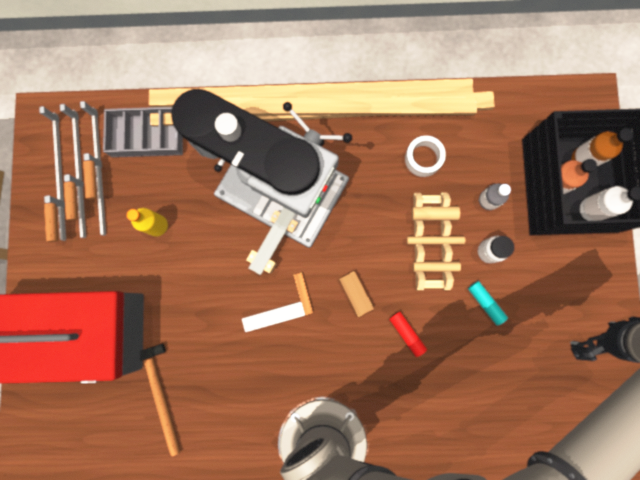

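```bash
cat > h.py <<'E'
import numpy as np, cv2
from cell import *
def proj(c,X):
    k=calibration(c); X=np.atleast_2d(X); p=(np.array(k["R"])@X.T).T+np.array(k["t"]); q=(np.array(k["mtx"])@p.T).T
    return q[:,:2]/q[:,2:]
def onz(c,uv,z):
    k=calibration(c); R=np.array(k["R"]);t=np.array(k["t"]);C=-R.T@t
    uv=np.atleast_2d(uv); d=(R.T@np.linalg.inv(np.array(k["mtx"]))@np.c_[uv,np.ones(len(uv))].T).T
    return C+d*((z-C[2])/d[:,2])[:,None]
E
python3 - <<'E'
from h import *
im=read_camera("top")[:,:,::-1]
a=cv2.resize(im[185:300,395:530],None,fx=5.5,fy=5,interpolation=cv2.INTER_CUBIC); cv2.imwrite("pics/rack1.png",a)
a=cv2.resize(im[140:280,200:360],None,fx=4.5,fy=4.2,interpolation=cv2.INTER_CUBIC); cv2.imwrite("pics/drill1.png",a)
im=read_camera("side")[:,:,::-1]
a=cv2.resize(im[140:320,220:420],None,fx=4,fy=3.3,interpolation=cv2.INTER_CUBIC); cv2.imwrite("pics/side1.png",a)
for c in ("top","side"):
    for th in ("dowel","dowel_thin","dowel_mid","rack","trough","drill","stop_block"):
        print(c,th,[(np.round(d["rect"]).tolist(),round(d["conf"],2)) for d in look_for(c,th)][:5])
E
```

```text
top dowel [([412.0, 208.0, 461.0, 220.0], 0.77), ([394.0, 312.0, 426.0, 360.0], 0.6)]
top dowel_thin [([408.0, 240.0, 465.0, 245.0], 0.92)]
top dowel_mid [([410.0, 264.0, 461.0, 274.0], 0.77)]
top rack [([413.0, 190.0, 453.0, 290.0], 0.8)]
top trough [([247.0, 210.0, 299.0, 275.0], 0.85)]
top drill [([171.0, 88.0, 349.0, 275.0], 0.62), ([412.0, 209.0, 459.0, 222.0], 0.58)]
top stop_block []
side dowel [([300.0, 176.0, 321.0, 206.0], 0.72), ([371.0, 183.0, 408.0, 196.0], 0.68), ([380.0, 220.0, 423.0, 236.0], 0.61), ([130.0, 137.0, 316.0, 319.0], 0.17)]
side dowel_thin [([322.0, 182.0, 340.0, 210.0], 0.5)]
side dowel_mid [([345.0, 186.0, 361.0, 214.0], 0.58)]
side rack [([290.0, 181.0, 374.0, 220.0], 0.95)]
side trough [([228.0, 232.0, 315.0, 314.0], 0.69)]
side drill [([132.0, 137.0, 312.0, 320.0], 0.79), ([327.0, 277.0, 369.0, 334.0], 0.6)]
side stop_block [([301.0, 176.0, 322.0, 205.0], 0.71)]
```

View pics/rack1.png

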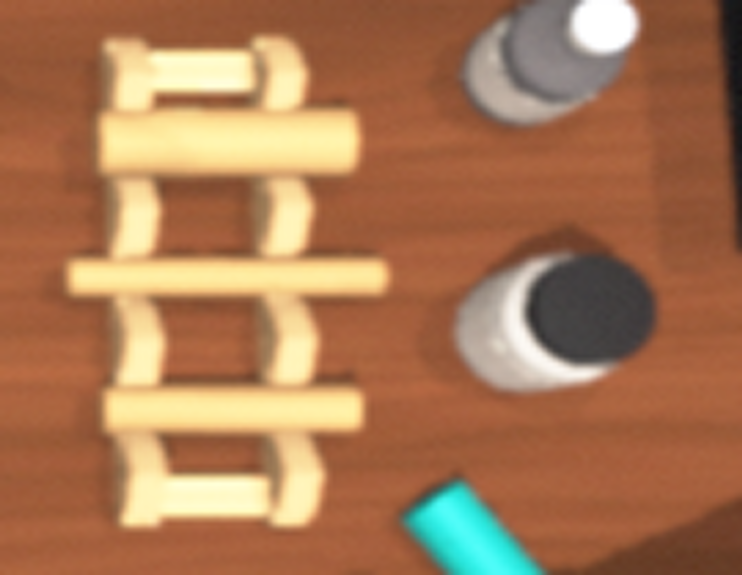

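View pics/drill1.png

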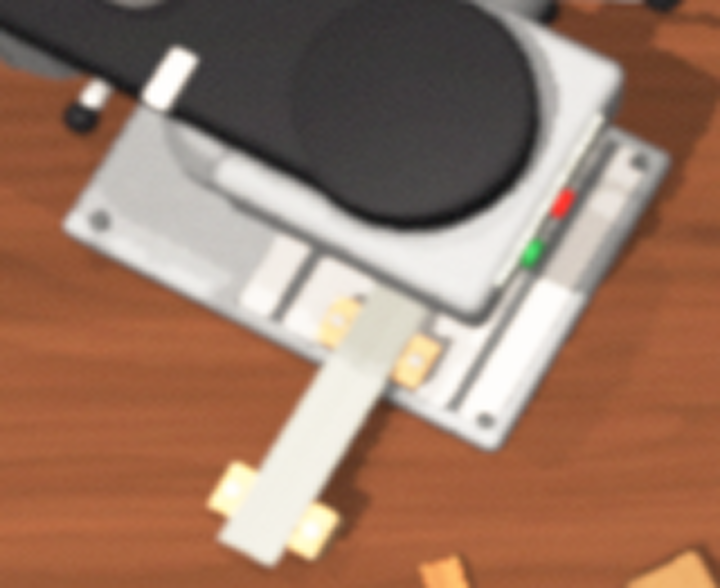

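View pics/side1.png

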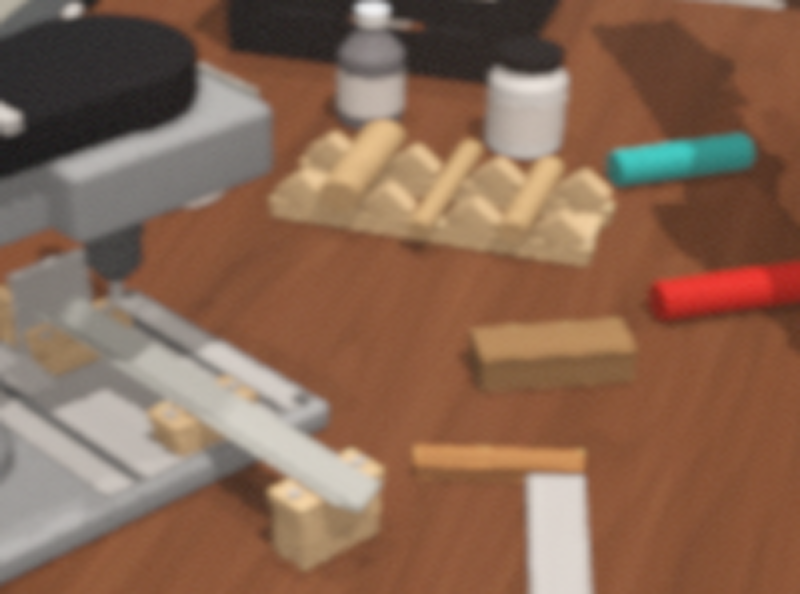

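```bash
cat > fit.py <<'E'
from h import *
from scipy.optimize import least_squares
def T(p,L):
    c,s=np.cos(p[2]),np.sin(p[2]); L=np.atleast_2d(L)
    return np.c_[p[0]+c*L[:,0]-s*L[:,1],p[1]+s*L[:,0]+c*L[:,1],L[:,2]]
top=[((-.110,.210,.03),(215.1,194.3)),((-.110,-.090,.03),(308.9,246.4)),((.110,-.090,.03),(348.2,176.9)),
((-.235,.016,.07),(248.9,268.6)),((-.235,-.016,.07),(260.4,274.8))]
side=[((-.110,-.090,.03),(301.5,263.6)),((.075,.03,.108),(222.5,224.2)),((.075,-.03,.108),(241.3,215.8)),((-.235,-.016,.07),(314.5,287))]
def res(p,only=None):
    r=[]
    for n,S in (("top",top),("side",side)):
        if only and n!=only: continue
        r.append((proj(n,T(p,[a for a,b in S]))-np.array([b for a,b in S])).ravel())
    return np.concatenate(r)
if __name__=="__main__":
    for o in ("top","side",None):
        s=least_squares(res,[0.5,0.1,-0.5],args=(o,),loss="soft_l1"); print(o,s.x,np.degrees(s.x[2]),np.round(res(s.x,o),1))
    for c in ("top","side"):
        k=calibration(c); print(-np.array(k["R"]).T@np.array(k["t"]))
    # dowel
    for c in ("top","side"):
        read_camera(c)
    ms={}
    for c in ("top","side"):
        for d in trace(c,"dowel"):
            print(c,np.round(d["rect"]),d["conf"])
        want=(436,214) if c=="top" else (310,190)
        for d in trace(c,"dowel"):
            r=d["rect"]
            if r[0]<want[0]<r[2] and r[1]<want[1]<r[3] and r[2]-r[0]<80: ms[c]=d["region"]; break
    def mod(p,c,L=.12,rad=.018,z=.042):
        a=np.linspace(0,2*np.pi,24,endpoint=False)
        pts=np.concatenate([np.c_[rad*np.cos(a),np.full(24,y),z+rad*np.sin(a)] for y in(-L/2,L/2)])
        m=np.zeros((480*4,640*4),np.uint8); h=cv2.convexHull((proj(c,T(p,pts))*4+1.5).astype(np.float32)).astype(np.int32)
        cv2.fillConvexPoly(m,h,255); return cv2.resize(m,(640,480),interpolation=cv2.INTER_AREA)/255.
    from scipy.optimize import minimize
    x0=onz("top",[(436.6,213.4)],.042)[0]; p0=[x0[0],x0[1],0]; print(p0)
    e=onz("top",[(413.2,213.5),(460.1,213.3)],.042); print(e, np.linalg.norm(e[0]-e[1]))
    for cs in (["top"],["top","side"]):
        cs=[c for c in cs if c in ms]
        f=lambda q:sum(np.abs(mod(np.array(q)*[.01,.01,.05]+p0,c)-ms[c]).sum() for c in cs)
        s=minimize(f,[0,0,0],method="Nelder-Mead",options=dict(initial_simplex=[[0,0,0],[.5,0,0],[0,.5,0],[0,0,1]])); print(cs,s.x*[.01,.01,.05]+p0,s.fun,[ms[c].sum() for c in cs])
E
python3 fit.py
```

```text
top [ 0.64528815  0.04217415 -0.53118272] -30.43452825895751 [-3.  -0.1  0.8  1.1  1.1 -0.8  0.1  0.  -0.6 -0.1]
side [ 0.64581699  0.0465858  -0.54301368] -31.11239203892196 [ 0.7 -1.9  0.3  0.5 -0.2  0.5 -0.8  0.1]
None [ 0.64603954  0.04377535 -0.53003762] -30.36891860230681 [-3.6 -0.2  0.2  0.8  0.5 -1.1 -0.5 -0.2 -1.1 -0.4  1.1 -3.   0.4  0.1
 -0.2  0.   0.3 -1.3]
[ 0.35997085 -0.03501406  1.32488233]
[0.19918905 1.02391568 0.90343767]
top [388. 313. 428. 360.] 0.91
top [410. 206. 461. 223.] 0.84
top [467. 283. 509. 324.] 0.72
side [374. 184. 406. 197.] 0.74
side [299. 176. 320. 204.] 0.69
side [384. 220. 425. 238.] 0.69
[np.float64(0.5834508812781284), np.float64(-0.31647890717772187), 0]
[[ 0.58513074 -0.25507807  0.042     ]
 [ 0.58176499 -0.37805857  0.042     ]] 0.12302654600287954
['top'] [ 0.58421476 -0.31438615  0.0014113 ] 40.219607843137254 [np.int64(687)]
['top', 'side'] [ 0.58393201 -0.31334539 -0.00252935] 86.2235294117647 [np.int64(687), np.int64(301)]
```

```bash
cat > ov.py <<'E'
from fit import *
import sys
def overlay(im,c,p,S=4):
    def line(P,col):
        q=proj(c,T(p,P)); cv2.polylines(im,[np.round((q+.5)*S).astype(np.int32)],False,col,1,cv2.LINE_AA)
    for y in(-.016,.016): line([(-.235,y,.07),(.075,y,.07)],(255,0,0))
    line([(-.235,-.016,.07),(-.235,0,.055),(-.235,.016,.07)],(255,0,0))
    line([(-.11,-.09,.03),(.11,-.09,.03),(.11,.21,.03),(-.11,.21,.03),(-.11,-.09,.03)],(0,0,255))
    line([(.075,-.03,.108),(.075,.03,.108)],(0,255,0)); line([(.075,-.03,.07),(.075,-.03,.108)],(0,255,0))
    line([(0,0,.116),(0,0,.138)],(255,0,255))
    return im
if __name__=="__main__":
    p=[float(a) for a in sys.argv[2:5]]
    for c,(x0,x1,y0,y1) in dict(top=(205,355,150,280),side=(160,320,200,320)).items():
        im=cv2.resize(read_camera(c)[:,:,::-1],None,fx=5,fy=5,interpolation=cv2.INTER_CUBIC)
        im=overlay(im,c,p,5)[y0*5:y1*5,x0*5:x1*5]
        im=im[:600,:800]; cv2.imwrite(f"pics/{sys.argv[1]}_{c}.png",im)
E
python3 ov.py ov1 0.646 0.044 -0.531
ls pics
```

```text
drill1.png
ov1_side.png
ov1_top.png
rack1.png
side0.png
side1.png
top0.png
```

View pics/ov1_top.png

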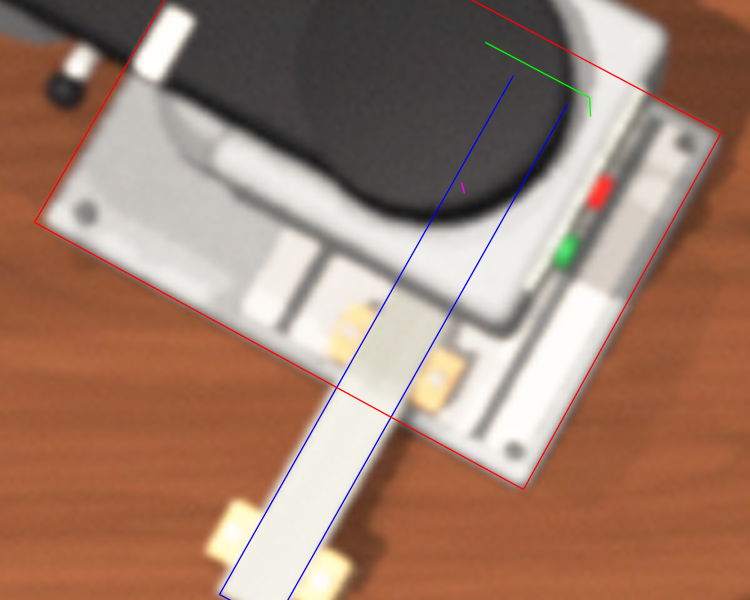

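View pics/ov1_side.png

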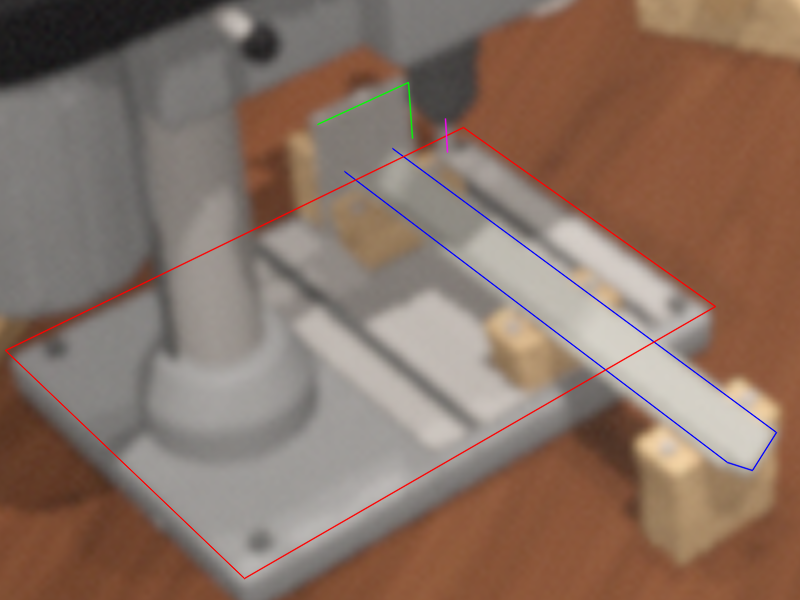

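```bash
cat > edge.py <<'E'
from ov import *
from scipy.ndimage import map_coordinates
im={c:cv2.GaussianBlur(read_camera(c),(0,0),.6).astype(float) for c in("top","side")}
def seg(a,b,n=14): return np.linspace(a,b,n)
E_={"top":[seg((-.228,.016,.07),(-.12,.016,.07)),seg((-.228,-.016,.07),(-.12,-.016,.07)),seg((-.235,-.012,.07),(-.235,.012,.07),6)],
"side":[seg((-.225,-.016,.07),(-.12,-.016,.07)),seg((-.175,.016,.07),(-.12,.016,.07)),seg((.075,-.025,.108),(.075,.025,.108),8)]}
def meas(p,R):
    out=[]
    for c,ss in E_.items():
        for i,s in enumerate(ss):
            q=proj(c,T(p,s)); d=q[-1]-q[0]; n=np.array([-d[1],d[0]])/np.linalg.norm(d)
            o=np.arange(-R,R+.01,.25); P=q[:,None]+o[None,:,None]*n
            v=np.stack([map_coordinates(im[c][:,:,k],[P[...,1],P[...,0]],order=1) for k in range(3)],-1)
            g=np.linalg.norm(np.gradient(v,axis=1),axis=-1)
            j=g.argmax(1); out.append((c,i,s,q+o[j][:,None]*n,n,o[j]))
    return out
def fit(p,cs=("top","side")):
    for R in (4,3,2,2,2):
        M=[m for m in meas(p,R) if m[0] in cs]
        f=lambda p:np.concatenate([((proj(c,T(p,s))-t)@n) for c,i,s,t,n,o in M])
        p=least_squares(f,p,loss="soft_l1",f_scale=.5,x_scale=[.01,.01,.03]).x
    for c,i,s,t,n,o in meas(p,2): print(c,i,round(np.median(o),2),round(o.std(),2))
    return p
if __name__=="__main__":
    for cs in (("top",),("side",),("top","side")):
        p=fit(np.array([.646,.044,-.531]),cs); print(cs,p.round(4),np.degrees(p[2]).round(2), T(p,[[-.235,0,.08],[.075,0,.08]]).round(4).tolist())
E
python3 edge.py
```

```text
top 0 -1.0 0.36
top 1 1.0 0.39
top 2 0.0 0.09
side 0 0.5 0.61
side 1 -2.0 0.15
side 2 2.0 1.07
('top',) [ 0.6453  0.042  -0.5405] -30.97 [[0.4438, 0.1629, 0.08], [0.7096, 0.0034, 0.08]]
top 0 -1.25 1.41
top 1 0.88 1.47
top 2 -2.0 1.49
side 0 1.5 1.07
side 1 -0.62 0.91
side 2 0.0 0.89
('side',) [ 0.6624  0.0625 -0.3859] -22.11 [[0.4447, 0.151, 0.08], [0.7319, 0.0343, 0.08]]
top 0 -0.75 0.62
top 1 1.5 0.73
top 2 -0.38 0.19
side 0 1.62 0.78
side 1 -1.25 0.4
side 2 1.88 0.72
('top', 'side') [ 0.6509  0.0494 -0.4916] -28.17 [[0.4437, 0.1603, 0.08], [0.717, 0.014, 0.08]]
```

```bash
cat > edge2.py <<'E'
import edge
from edge import *
p0=np.array([.6453,.042,-.5405])
for w in (.016,.018,.019,.020):
    edge.E_={"top":[seg((-.228,w,.07),(-.12,w,.07)),seg((-.228,-w,.07),(-.12,-w,.07)),seg((-.235,-.012,.07),(-.235,.012,.07),6)],
     "side":[seg((-.225,-w,.07),(-.12,-w,.07)),seg((-.175,w,.07),(-.12,w,.07))]}
    for cs in (("top",),("top","side")):
        p=fit(p0,cs); print(w,cs,p.round(4),np.degrees(p[2]).round(2),T(p,[[-.235,0,.08],[-.175,0,.08],[.075,0,.08]]).round(4).tolist())
E
python3 edge2.py
```

```text
top 0 -1.0 0.38
top 1 1.0 0.4
top 2 0.0 0.17
side 0 0.25 0.62
side 1 -2.0 0.09
0.016 ('top',) [ 0.6453  0.0415 -0.5433] -31.13 [[0.4441, 0.163, 0.08], [0.4955, 0.132, 0.08], [0.7095, 0.0027, 0.08]]
top 0 -0.5 0.58
top 1 1.5 0.8
top 2 0.12 0.22
side 0 1.25 0.76
side 1 -1.25 0.38
0.016 ('top', 'side') [ 0.6497  0.0496 -0.4947] -28.34 [[0.4429, 0.1611, 0.08], [0.4957, 0.1326, 0.08], [0.7157, 0.014, 0.08]]
top 0 -0.25 0.41
top 1 0.25 0.56
top 2 0.0 0.14
side 0 0.25 1.05
side 1 -1.25 0.19
0.018 ('top',) [ 0.6457  0.0422 -0.5392] -30.89 [[0.4441, 0.1628, 0.08], [0.4955, 0.132, 0.08], [0.7101, 0.0037, 0.08]]
top 0 0.0 0.56
top 1 0.5 0.64
top 2 0.0 0.14
side 0 0.38 0.95
side 1 -1.0 0.26
0.018 ('top', 'side') [ 0.6475  0.0453 -0.5202] -29.8 [[0.4436, 0.1621, 0.08], [0.4956, 0.1323, 0.08], [0.7126, 0.0081, 0.08]]
top 0 0.25 0.39
top 1 -0.25 0.56
top 2 0.0 0.09
side 0 -0.12 1.17
side 1 -0.88 0.18
0.019 ('top',) [ 0.6456  0.0423 -0.5383] -30.84 [[0.4438, 0.1628, 0.08], [0.4954, 0.132, 0.08], [0.71, 0.0039, 0.08]]
top 0 0.5 0.48
top 1 0.12 0.63
top 2 0.0 0.17
side 0 0.12 1.1
side 1 -0.62 0.28
0.019 ('top', 'side') [ 0.6473  0.0452 -0.5221] -29.91 [[0.4436, 0.1623, 0.08], [0.4956, 0.1324, 0.08], [0.7123, 0.0078, 0.08]]
top 0 0.5 0.39
top 1 -0.62 0.52
top 2 0.0 0.17
side 0 -0.62 1.31
side 1 -0.5 0.2
0.02 ('top',) [ 0.6454  0.0415 -0.5425] -31.08 [[0.4441, 0.1629, 0.08], [0.4955, 0.1319, 0.08], [0.7096, 0.0028, 0.08]]
top 0 0.88 0.52
top 1 -0.25 0.6
top 2 0.0 0.17
side 0 -0.12 1.23
side 1 -0.25 0.25
0.02 ('top', 'side') [ 0.6475  0.0454 -0.5208] -29.84 [[0.4437, 0.1623, 0.08], [0.4957, 0.1325, 0.08], [0.7126, 0.0081, 0.08]]
```

```bash
python3 - <<'E'
from h import *
im=read_camera("side")[:,:,::-1]
x0,y0,S=280,165,8
a=cv2.resize(im[y0:y0+62,x0:x0+100],None,fx=S,fy=S,interpolation=cv2.INTER_CUBIC)
def L(P,col):
    q=((proj("side",P)+.5-[x0,y0])*S).round().astype(np.int32); cv2.polylines(a,[q],False,col,1)
for b in (-.028,-.044,.028,.044):   # batten faces at ground, rack centre (0.514,-0.315)
    L([(.514-.13,-.315+b,0),(.514+.13,-.315+b,0)],(0,0,255))
for xx in (.584+.028,.584+.05):
    for z,c in ((.0,(255,0,0)),(.015,(0,255,0)),(.03,(255,0,255))):
        L([(xx,-.315-.028,z),(xx,-.315+.028,z)],c)
cv2.imwrite("pics/rackside.png",a)
print(state()["t"])
E
```

```text
1.55
```

View pics/rackside.png

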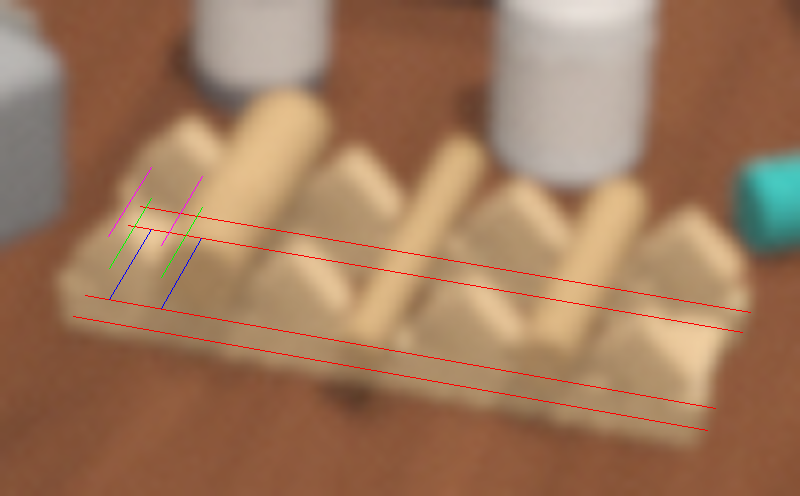

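```bash
python3 - <<'E'
from h import *
print(onz("top",[(430,195),(430,203.4),(433,280.5),(433,288)],.018).round(4))
# tooth tips / batten ends
print(onz("top",[(415,193),(452,193),(419,289),(455,289)],.03).round(4))
im=read_camera("top")[:,:,::-1]
cv2.imwrite("pics/bar.png",cv2.resize(im[186:226,404:468],None,fx=12,fy=12,interpolation=cv2.INTER_CUBIC))
E
```

```text
[[ 0.6384 -0.3069  0.018 ]
 [ 0.6154 -0.3056  0.018 ]
 [ 0.4086 -0.3022  0.018 ]
 [ 0.389  -0.3011  0.018 ]]
[[ 0.6426 -0.2647  0.03  ]
 [ 0.6394 -0.3632  0.03  ]
 [ 0.3872 -0.2621  0.03  ]
 [ 0.3844 -0.3556  0.03  ]]
```

View pics/bar.png

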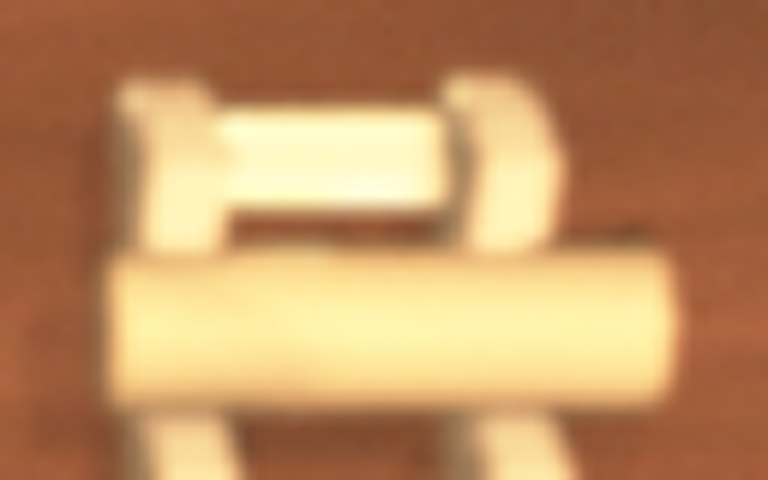

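```bash
cat > go.py <<'E'
from h import *
import json
from scipy.spatial.transform import Rotation as Ro
def down(jaw_deg,tilt=0):
    a=np.radians(jaw_deg); x=np.array([np.cos(a),np.sin(a),0]); z=np.array([0,0,-1.]); R=np.c_[x,np.cross(z,x),z]
    return R@Ro.from_rotvec([-np.radians(tilt),0,0]).as_matrix()
def delta(pos,Rt):
    s=state(); R=np.array(s["tool_rot"]); p=np.array(s["ee_pos"])
    open("log.jsonl","a").write(json.dumps([s["qpos"] if isinstance(s["qpos"],list) else list(map(float,s["qpos"])),p.tolist(),R.tolist()])+"\n")
    print("t",s["t"],"pos",p.round(4),"q",np.round(s["qpos"],1),"grip",round(s["grip_width"],4),"F",np.round(s["wrist_force"],1))
    print("xyz cm",(R.T@(np.array(pos)-p)*100).round(2).tolist(),"rot",Ro.from_matrix(R.T@Rt).as_rotvec().round(4).tolist())
P=np.array([.646,.0435,-.532])
def D(x,y,z):  # drill frame -> world
    c,s=np.cos(P[2]),np.sin(P[2]); return np.array([P[0]+c*x-s*y,P[1]+s*x+c*y,z])
E
python3 -c "
from go import *
delta([.584,-.309,.2],down(-1.1))"
```

```text
t 1.6 pos [ 0.2738 -0.5895  0.2564] q [59.4 22.8  2.6 88.  -1.1 69.2 -2.9] grip 0.085 F [0.3 0.1 0.5]
xyz cm [-12.38, -39.95, 5.64] rot [0.0001, -0.0001, -1.1167]
```

Candidates for the dowel in the top view are: thick pale rod (436,214), thin rod (437,241), mid rod (436,267), red rod (408,334) and turquoise rod (488,304). I choose the thick pale rod in the rack at (436,214). The close crop shows it is the fattest of the three, about 12.5 px against 7.4 and 8.4. In the side view it lies at (310,190).

Emit:
jog_arm(angular=[[0,0,-0.18],[0,0,-0.36],[0,0,-0.54],[0,0,-0.72],[0,0,-0.9]], xyz=[[-1.77,-5.7,0.8],[-3.54,-11.4,1.6],[-5.3,-17.1,2.4],[-7.1,-22.8,3.2],[-8.8,-28.5,4.0]], hand=[6,6,6,6,6])

```text
t: 2.22
ee_pos: [0.4965, -0.3884, 0.2164]
tool_rot: [[0.974, -0.228, 0.001], [-0.228, -0.974, -0.001], [0.001, 0.001, -1.0]]
wrist_force: [0.1, -1.1, 0.5]
grip_width: 0.06
```

```bash
python3 -c "
from go import *
delta([.584,-.309,.2],down(-1.1))"
```

```text
t 2.225 pos [ 0.4965 -0.3884  0.2164] q [ 43.9  22.9 -13.   93.3   5.6  64.4  16.4] grip 0.06 F [ 0.1 -1.1  0.5]
xyz cm [6.71, -9.73, 1.64] rot [0.0006, -0.0007, -0.2111]
```

Emit:
jog_arm(angular=[[0,0,-0.1],[0,0,-0.211],[0,0,-0.211],[0,0,-0.211]], xyz=[[3.3,-4.9,1.6],[6.7,-9.7,1.6],[6.7,-9.7,7.1],[6.7,-9.7,10.1]], hand=[6,6,6,6])

```text
t: 2.72
ee_pos: [0.5826, -0.3095, 0.1128]
tool_rot: [[1.0, -0.023, -0.003], [-0.023, -1.0, 0.001], [-0.003, -0.001, -1.0]]
wrist_force: [-0.2, -0.1, 0.0]
grip_width: 0.06
```

```bash
python3 - <<'E'
from go import *
delta([.584,-.309,.058],down(-1.1))
im=read_camera("top")[:,:,::-1]
cv2.imwrite("pics/g1t.png",cv2.resize(im[180:300,390:510],None,fx=5,fy=5,interpolation=cv2.INTER_CUBIC))
im=read_camera("side")[:,:,::-1]
cv2.imwrite("pics/g1s.png",cv2.resize(im[130:230,260:390],None,fx=6,fy=6,interpolation=cv2.INTER_CUBIC))
E
```

```text
t 2.725 pos [ 0.5826 -0.3095  0.1128] q [ 35.8  32.  -16.1  94.   10.2  55.7  14.9] grip 0.06 F [-0.2 -0.1  0. ]
xyz cm [0.15, -0.05, 5.48] rot [-0.0012, 0.0027, -0.0035]
```

View pics/g1t.png

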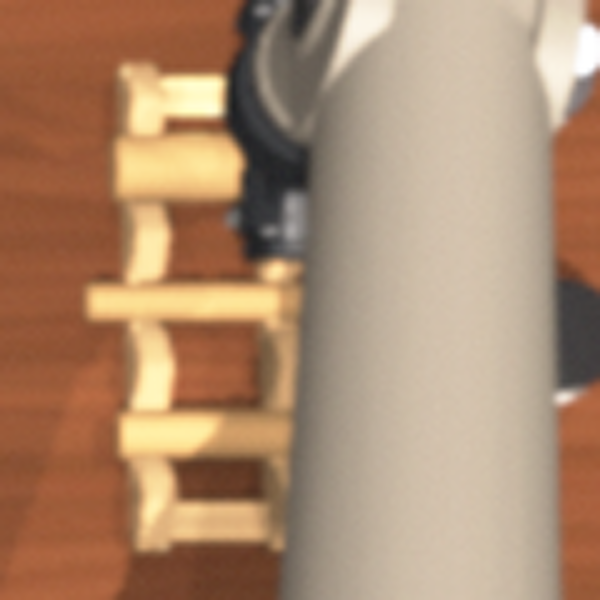

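View pics/g1s.png

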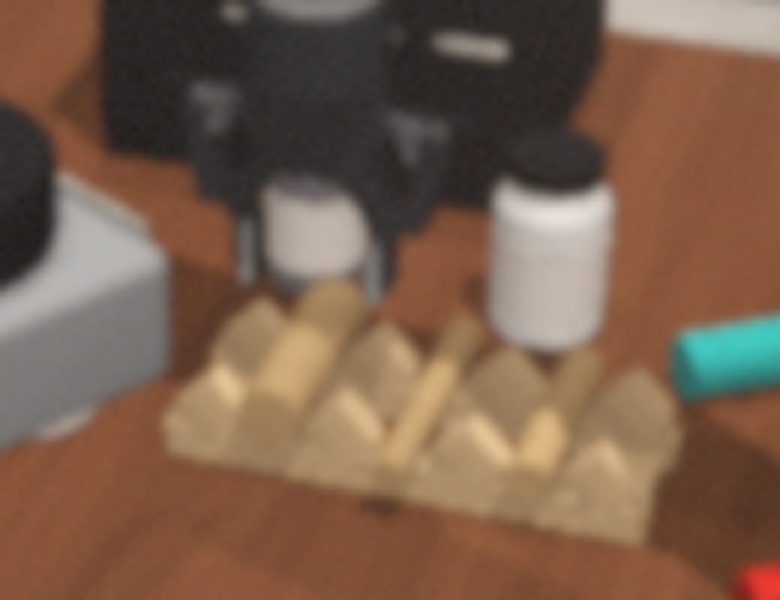

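```bash
python3 - <<'E'
from go import *
for z in (.07,.08,.09,.1,.113,.13): print(z,((proj("side",[(.5826-.036,-.3095,z),(.5826+.036,-.3095,z)])-[260,130])*6).round(0).tolist())
E
```

```text
0.07 [[369.0, 326.0], [239.0, 304.0]]
0.08 [[370.0, 309.0], [239.0, 287.0]]
0.09 [[370.0, 293.0], [239.0, 271.0]]
0.1 [[371.0, 276.0], [239.0, 254.0]]
0.113 [[372.0, 254.0], [239.0, 233.0]]
0.13 [[373.0, 226.0], [239.0, 204.0]]
```

Emit:
jog_arm(angular=[[0,0,0],[0,0,0],[0,0,0]], xyz=[[0.1,0,3.5],[0.1,0,5.8],[0.1,0,5.8]], hand=[6,6,6])

```text
t: 3.2
ee_pos: [0.5835, -0.3111, 0.0571]
tool_rot: [[1.0, -0.025, -0.002], [-0.025, -1.0, 0.001], [-0.002, -0.001, -1.0]]
wrist_force: [-0.5, -0.2, 0.3]
grip_width: 0.0602
```

```bash
python3 -c "
from go import *
delta([.584,-.309,.054],down(-1.1))"
```

```text
t 3.2 pos [ 0.5835 -0.3111  0.0571] q [ 35.3  35.8 -15.3  95.6  11.6  50.2  13.9] grip 0.0602 F [-0.5 -0.2  0.3]
xyz cm [0.05, -0.21, 0.31] rot [-0.0006, 0.0016, -0.0062]
```

Emit:
jog_arm(angular=[[0,0,0],[0,0,0],[0,0,0],[0,0,0],[0,0,0]], xyz=[[0,-0.1,0.3],[0,-0.1,0.3],[0,-0.1,0.3],[0,-0.1,0.3],[0,-0.1,0.3]], hand=[6,2.5,2.5,2.5,2.5], squeeze=30)

```text
t: 3.82
ee_pos: [0.5864, -0.3104, 0.0561]
tool_rot: [[1.0, -0.025, 0.005], [-0.025, -1.0, -0.002], [0.005, 0.001, -1.0]]
wrist_force: [3.4, -0.7, 5.9]
grip_width: 0.0344
```

```bash
python3 -c "
from go import *
delta([.584,-.309,.2],down(-1.1))"
```

```text
t 3.825 pos [ 0.5864 -0.3104  0.0561] q [ 35.2  35.9 -15.3  95.6  11.7  49.7  13.7] grip 0.0344 F [ 3.4 -0.7  5.9]
xyz cm [-0.17, -0.11, -14.39] rot [0.0014, -0.0049, -0.0054]
```

Emit:
jog_arm(angular=[[0,0,0],[0,0,0],[0,0,0],[0,0,0],[0,0,0]], xyz=[[0,0,-1],[0,0,-4],[0,0,-8],[0,0,-13],[0,0,-13]], hand=[2.5,2.5,2.5,2.5,2.5])

```text
t: 4.45
ee_pos: [0.5852, -0.3111, 0.1887]
tool_rot: [[1.0, -0.026, 0.005], [-0.026, -1.0, -0.003], [0.005, 0.003, -1.0]]
wrist_force: [-0.7, 0.4, -2.2]
grip_width: 0.0345
```

```bash
python3 - <<'E'
from go import *
delta(D(-.18,0,.2),down(59.5))
im=read_camera("side")[:,:,::-1]
cv2.imwrite("pics/g2s.png",cv2.resize(im[90:230,240:400],None,fx=5,fy=4.2,interpolation=cv2.INTER_CUBIC))
E
```

```text
t 4.45 pos [ 0.5852 -0.3111  0.1887] q [ 36.4  27.6 -16.8  90.3   8.7  63.   16. ] grip 0.0345 F [-0.7  0.4 -2.2]
xyz cm [-10.57, -44.33, -1.33] rot [0.0055, -0.0027, -1.0642]
```

View pics/g2s.png

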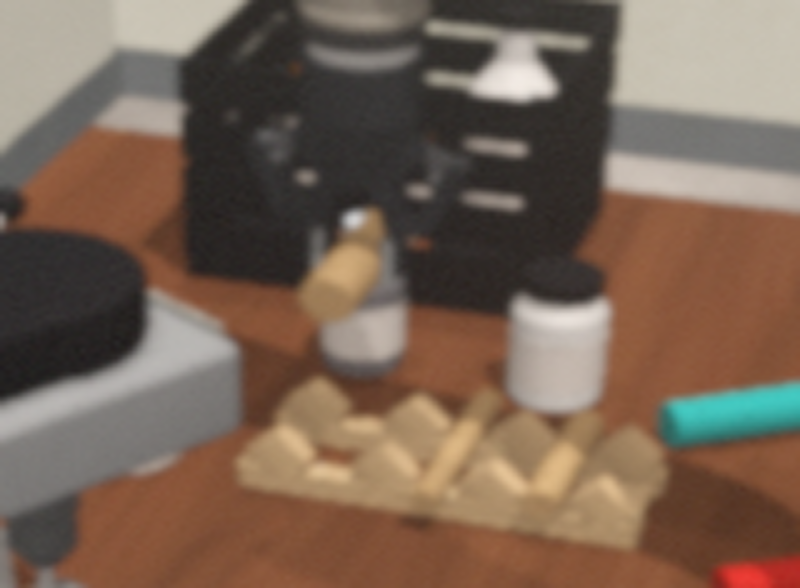

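Emit:
jog_arm(angular=[[0,0,-0.15],[0,0,-0.32],[0,0,-0.5],[0,0,-0.68],[0,0,-0.86]], xyz=[[-3.4,-4.1,-1],[-6.8,-8.2,-1.2],[-10.2,-12.3,-1.3],[-13.6,-16.5,-1.3],[-17,-20.7,-1.3]], hand=[2.5,2.5,2.5,2.5,2.5])

```text
t: 5.12
ee_pos: [0.4158, -0.0975, 0.1953]
tool_rot: [[0.667, 0.745, -0.005], [0.745, -0.667, 0.001], [-0.003, -0.005, -1.0]]
wrist_force: [0.4, 0.3, 0.3]
grip_width: 0.0352
```

```bash
python3 - <<'E'
from go import *
delta([.43,.09,.2],down(59.5))
delta(D(-.18,0,.2),down(59.5))
E
```

```text
t 5.125 pos [ 0.4158 -0.0975  0.1953] q [ 38.1   4.8 -32.  120.1   3.1  56.1  52.6] grip 0.0352 F [0.4 0.3 0.3]
xyz cm [14.92, -11.46, -0.46] rot [-0.005, 0.0024, -0.1981]
t 5.125 pos [ 0.4158 -0.0975  0.1953] q [ 38.1   4.8 -32.  120.1   3.1  56.1  52.6] grip 0.0352 F [0.4 0.3 0.3]
xyz cm [22.32, -9.91, -0.48] rot [-0.005, 0.0024, -0.1981]
```

Emit:
jog_arm(angular=[[0,0,-0.1],[0,0,-0.198],[0,0,-0.198],[0,0,-0.198],[0,0,-0.198]], xyz=[[4.7,-3.7,-0.5],[9.4,-7.5,-0.5],[14.9,-11.4,-0.5],[18.6,-10.6,-0.5],[22.3,-9.9,-0.5]], hand=[2.5,2.5,2.5,2.5,2.5])

```text
t: 5.75
ee_pos: [0.4942, 0.1333, 0.2004]
tool_rot: [[0.511, 0.86, -0.005], [0.86, -0.511, -0.002], [-0.004, -0.003, -1.0]]
wrist_force: [0.8, -0.4, -1.4]
grip_width: 0.0344
```

```bash
python3 - <<'E'
from go import *
delta(D(-.18,0,.14),down(59.5))
for c,(x0,x1,y0,y1) in dict(top=(205,355,160,280),side=(200,360,200,320)).items():
    im=read_camera(c)[:,:,::-1]
    cv2.imwrite(f"pics/p1_{c}.png",cv2.resize(im[y0:y1,x0:x1],None,fx=5,fy=5,interpolation=cv2.INTER_CUBIC))
E
```

```text
t 5.75 pos [0.4942 0.1333 0.2004] q [ 17.4  15.8 -43.7 109.4  12.5  60.   27.8] grip 0.0344 F [ 0.8 -0.4 -1.4]
xyz cm [-0.02, -0.35, 6.04] rot [-0.0029, 0.0042, -0.0038]
```

View pics/p1_top.png

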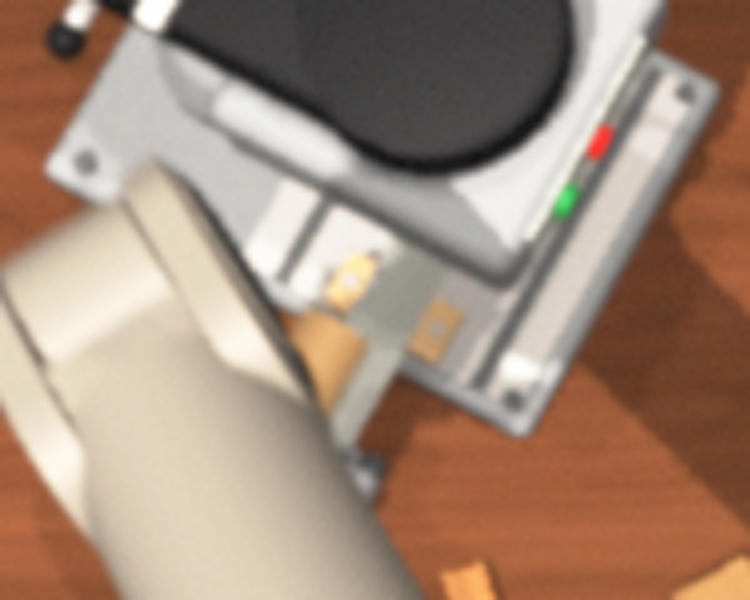

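View pics/p1_side.png

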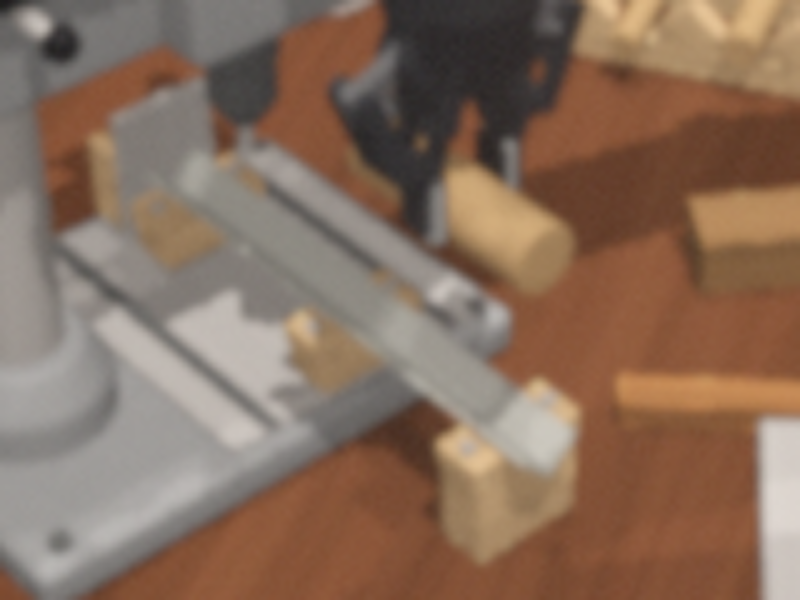

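Emit:
jog_arm(angular=[[0,0,0],[0,0,0],[0,0,0]], xyz=[[0,-0.3,4],[0,-0.3,8],[0,-0.3,8]], hand=[2.5,2.5,2.5])

```text
t: 6.22
ee_pos: [0.4885, 0.1321, 0.1185]
tool_rot: [[0.512, 0.859, -0.011], [0.859, -0.512, -0.003], [-0.008, -0.007, -1.0]]
wrist_force: [0.5, 0.6, -0.2]
grip_width: 0.0348
```

```bash
cat > pl.py <<'E'
from go import *
import sys
from ov import overlay
def run(name,dz=.014,along=.0045):
    delta(D(-.18,0,.094),down(59.5))
    s=state(); R=np.array(s["tool_rot"]); p=np.array(s["ee_pos"])
    a=np.linspace(0,2*np.pi,40)
    c=p+R[:,2]*dz+R[:,1]*along
    print("dowel axis ends in drill frame:")
    for e in(-.06,.06):
        w=c+R[:,1]*e; d=w[:2]-P[:2]; cc,ss=np.cos(P[2]),np.sin(P[2]); print(np.round([cc*d[0]+ss*d[1],-ss*d[0]+cc*d[1],w[2]],4))
    for cam,(x0,x1,y0,y1) in dict(top=(225,335,200,290),side=(240,350,215,315)).items():
        im=cv2.resize(read_camera(cam)[:,:,::-1],None,fx=7,fy=6,interpolation=cv2.INTER_CUBIC)
        im=cv2.resize(im,(640*6,480*6)); overlay(im,cam,P,6)
        for e in(-.06,.06):
            pts=c+R[:,1]*e+.018*(np.cos(a)[:,None]*R[:,0]+np.sin(a)[:,None]*R[:,2])
            cv2.polylines(im,[np.round((proj(cam,pts)+.5)*6).astype(np.int32)],True,(0,255,255),1,cv2.LINE_AA)
        cv2.imwrite(f"pics/{name}_{cam}.png",im[y0*6:y1*6,x0*6:x1*6])
if __name__=="__main__": run(sys.argv[1])
E
python3 pl.py p2
```

```text
t 6.225 pos [0.4885 0.1321 0.1185] q [ 14.5  21.7 -41.3 114.3  18.2  51.1  22.6] grip 0.0348 F [ 0.5  0.6 -0.2]
xyz cm [0.38, 0.08, 2.44] rot [-0.0075, 0.0084, -0.0054]
dowel axis ends in drill frame:
[-0.2363 -0.0034  0.1049]
[-0.1163 -0.0041  0.104 ]
```

View pics/p2_side.png

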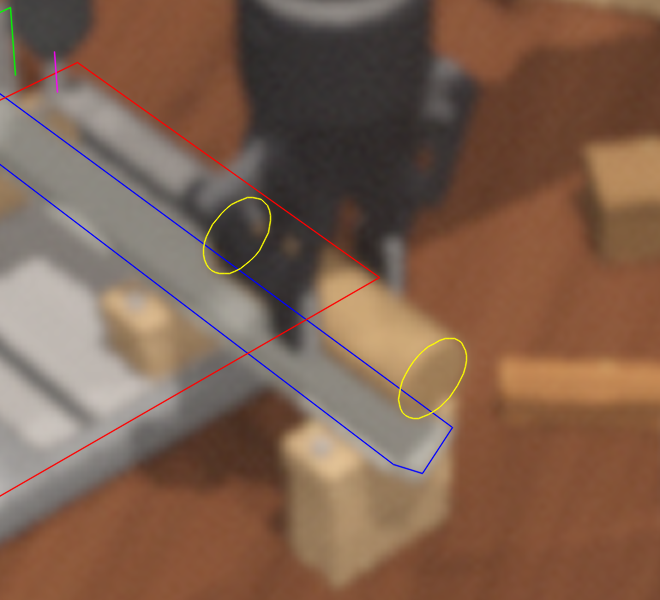

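View pics/p2_top.png

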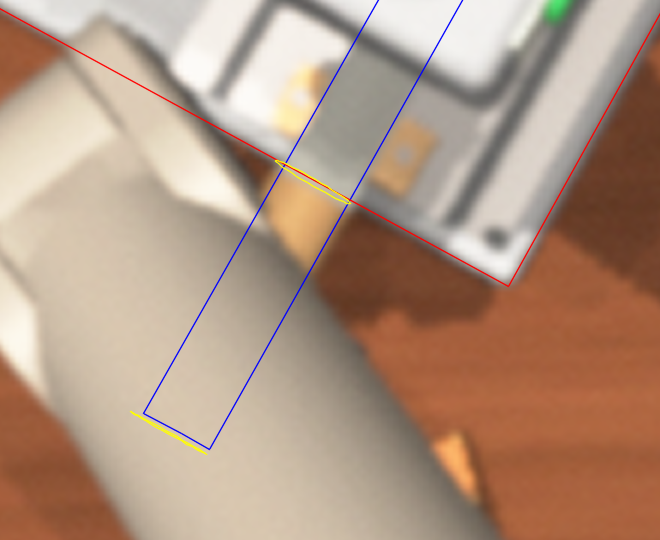

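Emit:
jog_arm(angular=[[-0.007,0.008,-0.005],[-0.007,0.008,-0.005],[-0.007,0.008,-0.005]], xyz=[[0.4,0.1,0.6],[0.4,0.1,1.5],[0.4,0.1,1.9]], hand=[2.5,2.5,2.5])

```text
t: 6.7
ee_pos: [0.4958, 0.1371, 0.103]
tool_rot: [[0.508, 0.861, 0.01], [0.861, -0.508, 0.003], [0.007, 0.007, -1.0]]
wrist_force: [0.1, -1.1, -1.5]
grip_width: 0.0344
```

```bash
python3 pl.py p3
```

```text
t 6.7 pos [0.4958 0.1371 0.103 ] q [ 13.4  23.2 -40.6 114.8  20.2  48.4  21.1] grip 0.0344 F [ 0.1 -1.1 -1.5]
xyz cm [-0.46, -0.31, 0.9] rot [0.0071, -0.0075, -0.0005]
dowel axis ends in drill frame:
[-0.2324  0.0046  0.0886]
[-0.1124  0.0045  0.0895]
```

View pics/p3_side.png

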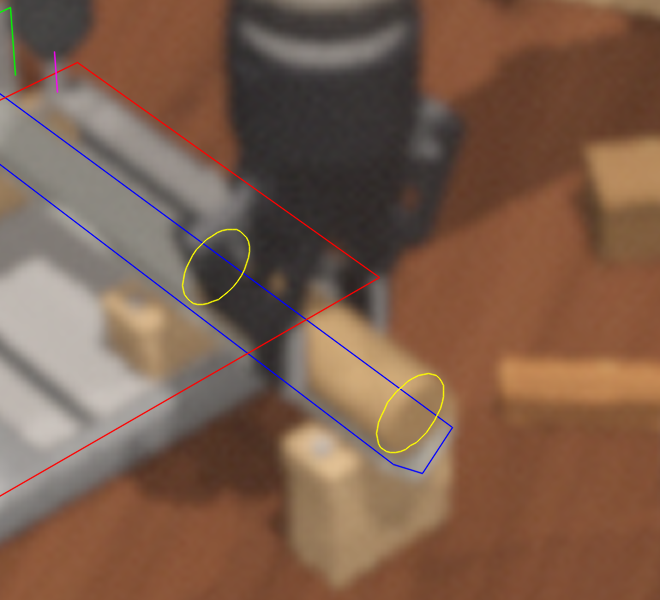

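Emit:
jog_arm(angular=[[0,0,0],[0,0,0]], xyz=[[0,0,0],[0,0,0]], hand=[2.5,2.5])

```text
t: 7.05
ee_pos: [0.4961, 0.1375, 0.1035]
tool_rot: [[0.508, 0.861, 0.011], [0.861, -0.508, 0.003], [0.008, 0.007, -1.0]]
wrist_force: [1.1, -0.6, -0.8]
grip_width: 0.0347
```

```bash
python3 pl.py p4
```

```text
t 7.05 pos [0.4961 0.1375 0.1035] q [ 13.4  23.2 -40.6 114.8  20.1  48.4  21.1] grip 0.0347 F [ 1.1 -0.6 -0.8]
xyz cm [-0.5, -0.32, 0.94] rot [0.0074, -0.0082, -0.0004]
dowel axis ends in drill frame:
[-0.2322  0.0051  0.0891]
[-0.1123  0.005   0.09  ]
```

View pics/p4_side.png

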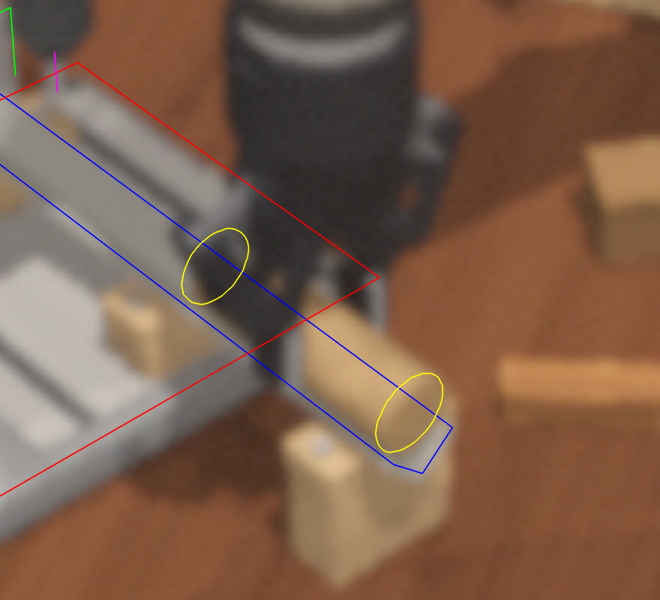

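Emit:
jog_arm(angular=[[0.007,-0.008,0],[0.007,-0.008,0],[0.007,-0.008,0]], xyz=[[-0.5,-0.2,0.2],[-0.5,-0.2,0.5],[-0.5,-0.2,0.5]], hand=[2.5,2.5,2.5])

```text
t: 7.52
ee_pos: [0.4914, 0.1339, 0.0979]
tool_rot: [[0.508, 0.861, -0.001], [0.861, -0.508, -0.0], [-0.0, -0.0, -1.0]]
wrist_force: [0.2, 1.0, -1.0]
grip_width: 0.0349
```

```bash
python3 pl.py p5
```

```text
t 7.525 pos [0.4914 0.1339 0.0979] q [ 13.4  23.5 -40.4 115.2  20.3  48.3  21.1] grip 0.0349 F [ 0.2  1.  -1. ]
xyz cm [0.05, -0.09, 0.39] rot [-0.0004, 0.0005, -0.0004]
dowel axis ends in drill frame:
[-0.2346 -0.0004  0.0839]
[-0.1146 -0.0005  0.0839]
```

View pics/p5_side.png

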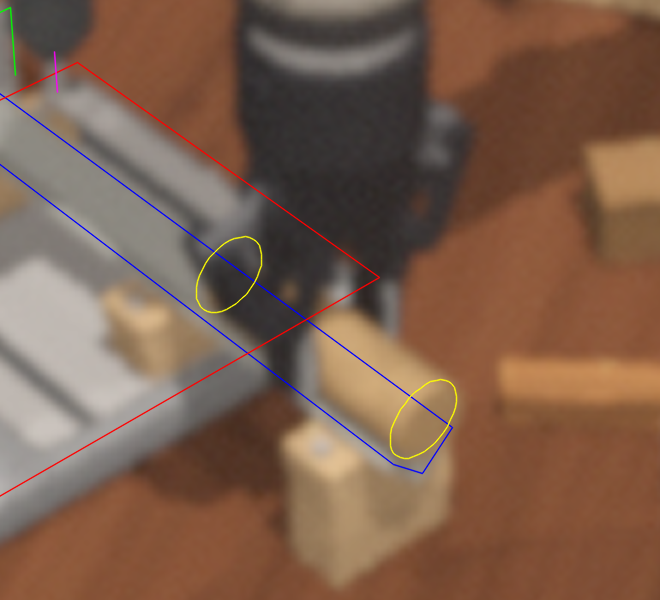

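Emit:
jog_arm(angular=[[0,0,0],[0,0,0],[0,0,0],[0,0,0]], xyz=[[0,0,0.1],[0,0,0.2],[0,0,0.3],[0,0,0.3]], hand=[2.5,2.5,2.5,2.5])

```text
t: 8.12
ee_pos: [0.4921, 0.1345, 0.0954]
tool_rot: [[0.508, 0.861, 0.001], [0.861, -0.508, 0.001], [0.001, 0.001, -1.0]]
wrist_force: [1.0, 0.7, -0.3]
grip_width: 0.0349
```

```bash
python3 pl.py p6; python3 -c "
from cell import *
print(state()['wrist_force'],state()['torque'])"
```

```text
t 8.125 pos [0.4921 0.1345 0.0954] q [ 13.3  23.7 -40.3 115.3  20.5  48.   20.9] grip 0.0349 F [ 1.   0.7 -0.3]
xyz cm [-0.04, -0.12, 0.14] rot [0.0005, -0.0011, -0.0003]
dowel axis ends in drill frame:
[-0.2343  0.0004  0.0814]
[-0.1143  0.0004  0.0815]
[-0.22615442  1.26025623 -1.33083573] [ 0.29624445 -0.21156567 -0.05029419]
```

Emit:
jog_arm(angular=[[0,0,0],[0,0,0],[0,0,0]], xyz=[[0,0,0.1],[0,0,0.2],[0,0,0.2]], hand=[2.5,2.5,2.5])

```text
t: 8.6
ee_pos: [0.4925, 0.135, 0.0947]
tool_rot: [[0.508, 0.861, 0.002], [0.861, -0.508, 0.001], [0.001, 0.001, -1.0]]
wrist_force: [-2.2, 0.6, 10.6]
grip_width: 0.0348
```

```bash
python3 pl.py p7
```

```text
t 8.6 pos [0.4925 0.135  0.0947] q [ 13.2  23.8 -40.3 115.3  20.6  47.9  20.7] grip 0.0348 F [-2.2  0.6 10.6]
xyz cm [-0.1, -0.13, 0.07] rot [0.0012, -0.0014, -0.0008]
dowel axis ends in drill frame:
[-0.2342  0.0011  0.0806]
[-0.1142  0.0009  0.0808]
```

View pics/p7_side.png

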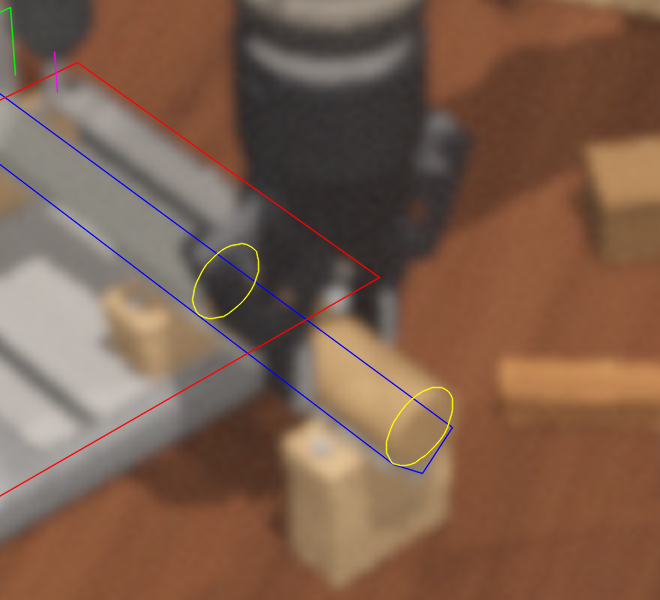

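Contact is felt: 10.6 N upward with the axis at 0.0807 m, so the dowel is seated. I'm releasing it.

Emit:
jog_arm(angular=[[0,0,0],[0,0,0],[0,0,0],[0,0,0],[0,0,0]], xyz=[[0,0,0],[0,0,0],[0,0,0],[0,0,0],[0,0,0]], hand=[3.6,4.2,5.5,5.5,5.5])

```text
t: 9.32
ee_pos: [0.4915, 0.1339, 0.093]
tool_rot: [[0.508, 0.861, -0.001], [0.861, -0.508, -0.0], [-0.001, -0.0, -1.0]]
wrist_force: [-1.0, 0.3, -0.1]
grip_width: 0.0552
```

```bash
python3 pl.py p8
```

```text
t 9.325 pos [0.4915 0.1339 0.093 ] q [ 13.2  23.9 -40.2 115.4  20.7  47.8  20.7] grip 0.0552 F [-1.   0.3 -0.1]
xyz cm [0.05, -0.1, -0.1] rot [-0.0002, 0.0006, -0.0004]
dowel axis ends in drill frame:
[-0.2345 -0.0005  0.079 ]
[-0.1145 -0.0006  0.079 ]
```

View pics/p8_side.png

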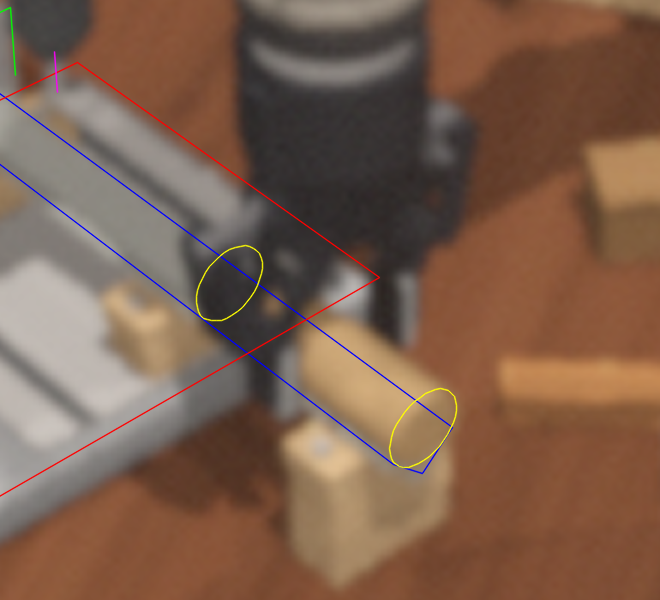

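Emit:
jog_arm(angular=[[0,0,0],[0,0,0],[0,0,0]], xyz=[[0,0,-1.5],[0,0,-5],[0,0,-8]], hand=[6.5,6.5,6.5])

```text
t: 9.8
ee_pos: [0.4919, 0.1345, 0.1753]
tool_rot: [[0.507, 0.862, 0.001], [0.862, -0.507, 0.0], [0.001, 0.001, -1.0]]
wrist_force: [0.5, -0.6, 0.1]
grip_width: 0.0652
```

```bash
cat > kin.py <<'E'
from go import *
import itertools
from scipy.optimize import least_squares
def tr(x,z): M=np.eye(4); M[0,3]=x; M[2,3]=z; return M
def rot(ax,d): M=np.eye(4); M[:3,:3]=Ro.from_euler(ax,d,degrees=True).as_matrix(); return M
def fk(q,sg,p,pts=False):
    o1,o7,d1,a2,d3,a3,a4,d5,a6,d7=p
    Ts=[rot('z',sg[0]*q[0]+o1)@tr(a2,d1)@rot('y',q[1]), tr(0,d3)@rot('z',sg[1]*q[2])@tr(a3,0)@rot('y',q[3]), tr(a4,d5)@rot('z',sg[2]*q[4])@rot('y',q[5]), tr(a6,d7)@rot('z',sg[3]*q[6]+o7)]
    T=np.eye(4); out=[]
    for t in Ts: T=T@t; out.append(T)
    return out if pts else T
def load():
    D_=[]
    for l in open("log.jsonl"): D_.append(json.loads(l))
    return D_
def fitk():
    L=load(); best=None
    for sg in itertools.product((1,-1),repeat=4):
      for o in (0,90,180,-90):
        def f(p):
            r=[]
            for q,x,R in L:
                T=fk(q,sg,p); r+=list((T[:3,3]-x)*10)+list((T[:3,:3]-R).ravel())
            return np.array(r)
        def fr(o): 
            r=[]
            for q,x,R in L[::3]: r+=list((fk(q,sg,[o[0],o[1]]+[0]*8)[:3,:3]-np.array(R)).ravel())
            return np.array(r)
        s0=least_squares(fr,[-124,o])
        if best is None or s0.cost<best[0]: best=(s0.cost,sg,s0.x,f)
    print(best[0],best[1],best[2])
    s=least_squares(best[3],list(best[2])+[.33,0,.33,.03,-.03,.33,.05,.2],x_scale=[1,1]+[.1]*8)
    print("cost",s.cost,s.x.round(4)); r=best[3](s.x).reshape(len(L),-1)[:,:3]/10; print("pos err max",np.abs(r).max())
    return best[1],s.x
if __name__=="__main__":
    delta(D(-.18,0,.17),down(59.5))
    fitk()
E
python3 kin.py
```

```text
t 9.8 pos [0.4919 0.1345 0.1753] q [ 16.9  17.2 -43.6 111.4  14.2  56.7  26.3] grip 0.0652 F [ 0.5 -0.6  0.1]
xyz cm [-0.02, -0.11, 0.53] rot [0.0009, -0.0009, 0.0001]
6.255045339994496e-28 (-1, -1, -1, -1) [-1.96206491e-11  1.80000000e+02]
cost 0.012494805453008344 [-3.549900e+00  1.764501e+02  3.476000e-01  1.300000e-02  5.194000e-01
 -2.000000e-03  3.900000e-03  4.951000e-01  2.240000e-02  3.932000e-01]
pos err max 0.007273032929187795
```

```bash
cat > kin2.py <<'E'
from go import *
def rot(ax,d): M=np.eye(4); M[:3,:3]=Ro.from_euler(ax,d,degrees=True).as_matrix(); return M
def tv(v): M=np.eye(4); M[:3,3]=v; return M
def fk(q,p,pts=False):
    # p: 7x? : v after joint pairs
    T=np.eye(4); out=[]
    v=np.array(p).reshape(4,3)
    for i,(a,b) in enumerate(((0,1),(2,3),(4,5))):
        T=T@rot('z',-q[a])@tv(v[i])@rot('y',q[b]); out.append(T)
    T=T@tv(v[3])@rot('z',-q[6]+180); out.append(T)
    return out if pts else T
# forearm/upper arm: v[1] acts after Rz(-q3), includes y offset
def load():
    return [json.loads(l) for l in open("log.jsonl")]
from scipy.optimize import least_squares
def fitk(v=True):
    L=load()
    f=lambda p:np.concatenate([fk(q,p)[:3,3]-x for q,x,R in L]+[1e-4*(np.array(p)-p0)])
    p0=np.array([0,0,.33,0,0,.4,0,0,.4,0,0,.3])
    s=least_squares(f,p0); r=f(s.x)[:-12].reshape(-1,3)
    if v: print(s.x.reshape(4,3).round(4).tolist(),"max",np.abs(r).max(),len(L))
    return s.x
lo=np.array([-161.44,-28.35,-78.24,0,-78.03,13.02,-168.23]);hi=np.array([161.44,127.94,83.42,140.83,258.03,114.36,168.23])
def ik(pos,R,q0,p,m=3):
    def f(q):
        T=fk(q,p); return np.r_[(T[:3,3]-pos)*20,Ro.from_matrix(R.T@T[:3,:3]).as_rotvec()*5,(q-q0)*1e-4]
    s=least_squares(f,np.clip(q0,lo+m,hi-m),bounds=(lo+m,hi-m),x_scale=30)
    r=f(s.x); return s.x,np.linalg.norm(r[:3])/20,np.degrees(np.linalg.norm(r[3:6])/5)
E
python3 -c "
from kin2 import *
fitk()"
```

```text
[[0.0, -0.012, 0.256], [0.0, -0.0304, 0.5229], [-0.0, -0.0002, 0.477], [-0.0, -0.0002, 0.3124]] max 1.671442334538753e-08 17
```

```bash
cat > plan.py <<'E'
from kin2 import *
def pose(xt,zt,tilt,az=None,lat=0):
    jaw=np.degrees(P[2])+90 if az is None else az+90
    R=down(jaw,tilt); tip=D(xt,lat,zt); return tip-R[:,2]*.025,R
def inv(w):
    d=w[:2]-P[:2]; c,s=np.cos(P[2]),np.sin(P[2]); return np.array([c*d[0]+s*d[1],-s*d[0]+c*d[1],w[2]])
if __name__=="__main__":
    p=fitk(False); q0=np.array(state()["qpos"])
    for az in (None,-45):
      for tilt in (35,40,45,50):
        q=q0.copy()
        for xt,zt in ((-.27,.16),(-.27,.083),(-.245,.083),(-.18,.083),(-.11,.083),(-.05,.083)):
            pos,R=pose(xt,zt,tilt,az); q,e,a=ik(pos,R,q,p)
            O=fk(q,p,True)
            print(az,tilt,xt,zt,"err mm %.1f deg %.1f"%(e*1e3,a),q.round(0),"elbow",inv(O[1][:3,3]).round(2),"wrist",inv(O[2][:3,3]).round(3))
E
python3 plan.py
```

```text
None 35 -0.27 0.16 err mm 0.0 deg 0.0 [ -5.   7. -53. 131.  51.  56. -32.] elbow [-0.44 -0.34  0.77] wrist [-0.464 -0.     0.436]
None 35 -0.27 0.083 err mm 0.0 deg 0.0 [-11.  18. -49. 134.  65.  56. -48.] elbow [-0.37 -0.27  0.74] wrist [-0.464 -0.     0.359]
None 35 -0.245 0.083 err mm 0.0 deg 0.0 [ -8.  19. -48. 133.  66.  55. -46.] elbow [-0.37 -0.27  0.74] wrist [-0.439 -0.     0.359]
None 35 -0.18 0.083 err mm 0.0 deg 0.0 [ -3.  20. -44. 131.  70.  51. -40.] elbow [-0.35 -0.29  0.74] wrist [-0.374 -0.     0.359]
None 35 -0.11 0.083 err mm 0.0 deg 0.0 [  2.  22. -40. 127.  74.  48. -33.] elbow [-0.33 -0.29  0.73] wrist [-0.304 -0.     0.359]
None 35 -0.05 0.083 err mm 0.0 deg 0.0 [  6.  24. -38. 123.  75.  45. -28.] elbow [-0.31 -0.3   0.72] wrist [-0.244 -0.     0.359]
None 40 -0.27 0.16 err mm 0.0 deg 0.0 [ -9.   9. -53. 132.  57.  61. -40.] elbow [-0.43 -0.32  0.77] wrist [-0.487 -0.     0.418]
None 40 -0.27 0.083 err mm 0.0 deg 0.0 [-15.  21. -49. 135.  69.  62. -55.] elbow [-0.36 -0.24  0.74] wrist [-0.487 -0.     0.341]
None 40 -0.245 0.083 err mm 0.0 deg 0.0 [-12.  21. -4
[... 4463 characters left out ...]
 [-0.39 -0.22  0.74] wrist [-0.52   0.065  0.377]
-45 50 -0.27 0.083 err mm 0.0 deg 0.0 [-28.  30. -41. 128.  66.  78. -70.] elbow [-0.36 -0.14  0.7 ] wrist [-0.52   0.065  0.3  ]
-45 50 -0.245 0.083 err mm 0.0 deg 0.0 [-26.  30. -40. 128.  68.  77. -68.] elbow [-0.35 -0.15  0.7 ] wrist [-0.495  0.065  0.3  ]
-45 50 -0.18 0.083 err mm 0.0 deg 0.0 [-20.  30. -37. 127.  73.  73. -63.] elbow [-0.33 -0.17  0.7 ] wrist [-0.43   0.065  0.3  ]
-45 50 -0.11 0.083 err mm 0.0 deg 0.0 [-15.  30. -33. 124.  78.  69. -58.] elbow [-0.31 -0.19  0.7 ] wrist [-0.36   0.065  0.3  ]
-45 50 -0.05 0.083 err mm 0.0 deg 0.0 [-11.  32. -30. 121.  82.  66. -53.] elbow [-0.29 -0.2   0.69] wrist [-0.3    0.065  0.3  ]
```

```bash
python3 - <<'E'
from plan import *
pos,R=pose(-.275,.15,45); print(pos); delta(pos,R)
E
```

```text
[0.39377206 0.19196307 0.16767767]
t 9.8 pos [0.4919 0.1345 0.1753] q [ 16.9  17.2 -43.6 111.4  14.2  56.7  26.3] grip 0.0652 F [ 0.5 -0.6  0.1]
xyz cm [-0.03, -11.38, 0.75] rot [-0.7845, -0.0007, -0.0006]
```

Emit:
jog_arm(angular=[[-0.1,0,0],[-0.25,0,0],[-0.42,0,0],[-0.6,0,0],[-0.77,0,0]], xyz=[[0,-2.3,0],[0,-4.6,0],[0,-6.9,0],[0,-9.2,0],[0,-11.4,0]], hand=[6.5,0,0,0,0])

```text
t: 10.42
ee_pos: [0.3967, 0.1885, 0.1736]
tool_rot: [[0.514, 0.661, 0.547], [0.858, -0.389, -0.335], [-0.009, 0.641, -0.767]]
wrist_force: [-1.0, 0.3, -0.4]
grip_width: -0.0001
```

Emit:
jog_arm(angular=[[0,0,0],[0,0,0]], xyz=[[0,0,0],[0,0,0]], hand=[0,0])

```text
t: 10.68
ee_pos: [0.397, 0.1879, 0.1721]
tool_rot: [[0.513, 0.667, 0.54], [0.858, -0.389, -0.335], [-0.013, 0.635, -0.772]]
wrist_force: [0.5, -0.2, 0.3]
grip_width: -0.0003
```

```bash
python3 - <<'E'
from plan import *
pos,R=pose(-.275,.085,45); delta(pos,R)
for c,(x0,x1,y0,y1) in dict(top=(205,355,170,290),side=(200,360,200,320)).items():
    im=read_camera(c)[:,:,::-1]
    cv2.imwrite(f"pics/u1_{c}.png",cv2.resize(im[y0:y1,x0:x1],None,fx=5,fy=5,interpolation=cv2.INTER_CUBIC))
print([(d["rect"],d["conf"]) for d in look_for("side","dowel")])
E
```

```text
t 10.675 pos [0.397  0.1879 0.1721] q [-13.8   9.6 -47.7 132.   56.5  60.4 -39.7] grip -0.0003 F [ 0.5 -0.2  0.3]
xyz cm [0.27, -4.78, 5.05] rot [-0.0971, 0.0142, 0.0036]
[([274.7, 256.3, 316.9, 290.8], 0.95), ([370.9, 182.5, 391.7, 198.2], 0.67), ([191.4, 325.7, 222.7, 395.5], 0.31)]
```

View pics/u1_top.png

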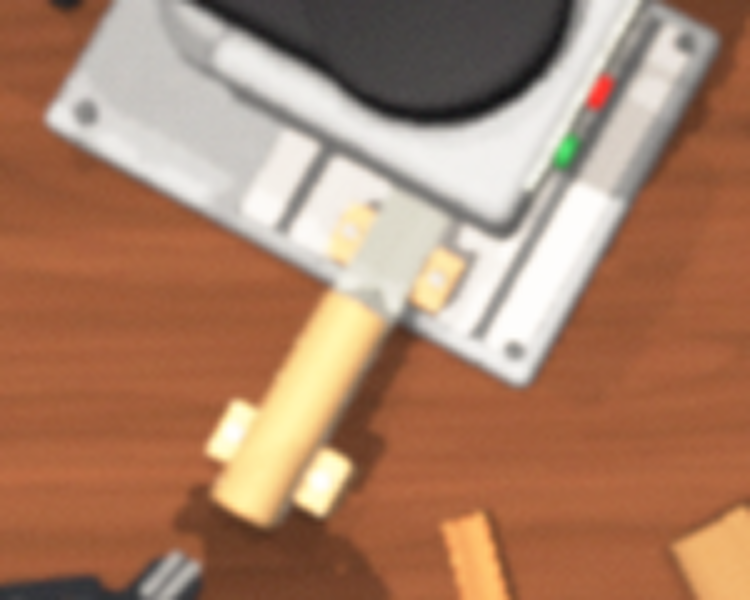

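View pics/u1_side.png

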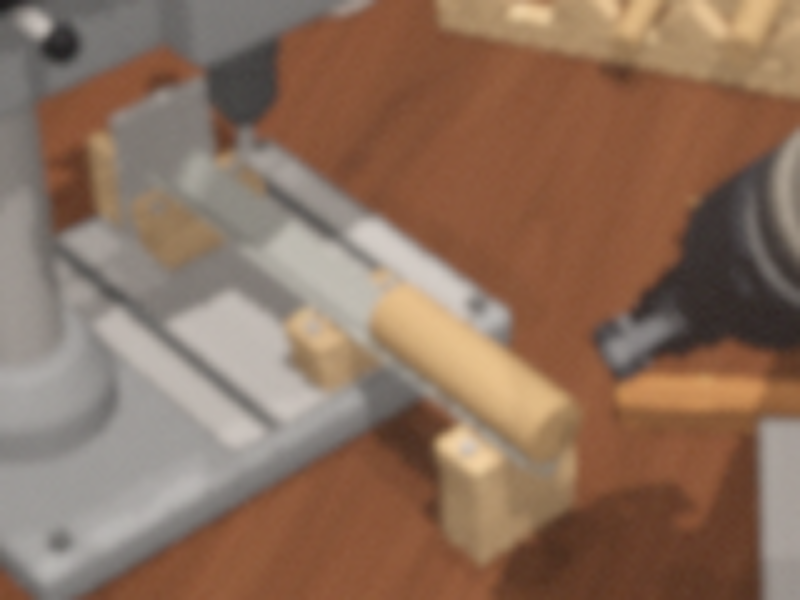

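Emit:
jog_arm(angular=[[-0.04,0,0],[-0.09,0.01,0],[-0.097,0.014,0.004],[-0.097,0.014,0.004],[-0.097,0.014,0.004]], xyz=[[0.2,-1.6,1.6],[0.2,-3.2,3.3],[0.27,-4.8,5.0],[0.27,-4.8,5.0],[0.27,-4.8,5.0]], hand=[0,0,0,0,0])

```text
t: 11.45
ee_pos: [0.3938, 0.1917, 0.1031]
tool_rot: [[0.509, 0.608, 0.609], [0.861, -0.36, -0.36], [0.001, 0.707, -0.707]]
wrist_force: [0.0, -0.4, 1.4]
grip_width: -0.0
```

```bash
cat > pu.py <<'E'
from plan import *
import sys
def rep(name,xt,zt=.085):
    pos,R=pose(xt,zt,45); delta(pos,R)
    s=state(); Rm=np.array(s["tool_rot"]); tip=np.array(s["ee_pos"])+Rm[:,2]*.025
    tl=np.degrees(np.arccos(-Rm[2,2])); print("tip drill",inv(tip).round(4),"tilt",tl.round(1),"F",np.round(s["wrist_force"],2))
    c,(x0,x1,y0,y1)="side",(200,360,200,320)
    im=read_camera(c)[:,:,::-1]
    cv2.imwrite(f"pics/{name}_{c}.png",cv2.resize(im[y0:y1,x0:x1],None,fx=5,fy=5,interpolation=cv2.INTER_CUBIC))
rep(sys.argv[1],float(sys.argv[2]))
E
python3 pu.py u2 -.255
```

```text
t 11.45 pos [0.3938 0.1917 0.1031] q [-22.3  22.8 -45.6 136.   71.4  66.8 -61.8] grip -0.0 F [ 0.  -0.4  1.4]
xyz cm [0.03, 1.37, 1.43] rot [0.0005, 0.0012, -0.002]
tip drill [-2.748e-01 -2.000e-04  8.540e-02] tilt 45.0 F [ 0.05 -0.44  1.36]
```

View pics/u2_side.png

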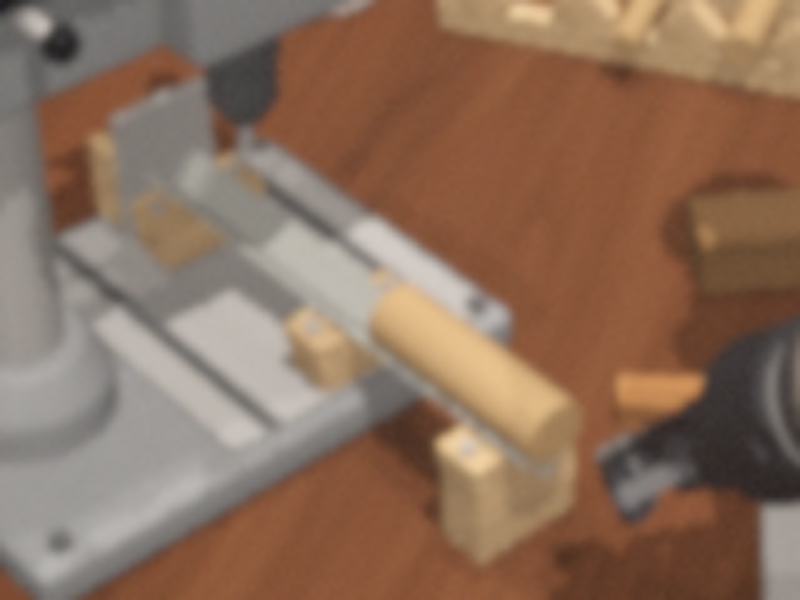

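Emit:
jog_arm(angular=[[0,0,0],[0,0,0],[0,0,0],[0,0,0],[0,0,0]], xyz=[[0,0.7,0.7],[0,1.4,1.4],[0,2.0,2.0],[0,2.5,2.5],[0,3.0,3.0]], hand=[0,0,0,0,0])

```text
t: 12.12
ee_pos: [0.4297, 0.1704, 0.1022]
tool_rot: [[0.507, 0.61, 0.609], [0.862, -0.358, -0.359], [-0.0, 0.707, -0.707]]
wrist_force: [-3.0, 0.7, 2.3]
grip_width: -0.0001
```

```bash
python3 pu.py u3 -.20
```

```text
t 12.125 pos [0.4297 0.1704 0.1022] q [-18.1  22.6 -43.1 135.5  75.5  63.6 -58.6] grip -0.0001 F [-3.   0.7  2.3]
xyz cm [0.04, 2.37, 2.31] rot [-0.0004, 0.0003, 0.0004]
tip drill [-0.2331 -0.0004  0.0846] tilt 45.0 F [-2.99  0.67  2.33]
```

View pics/u3_side.png

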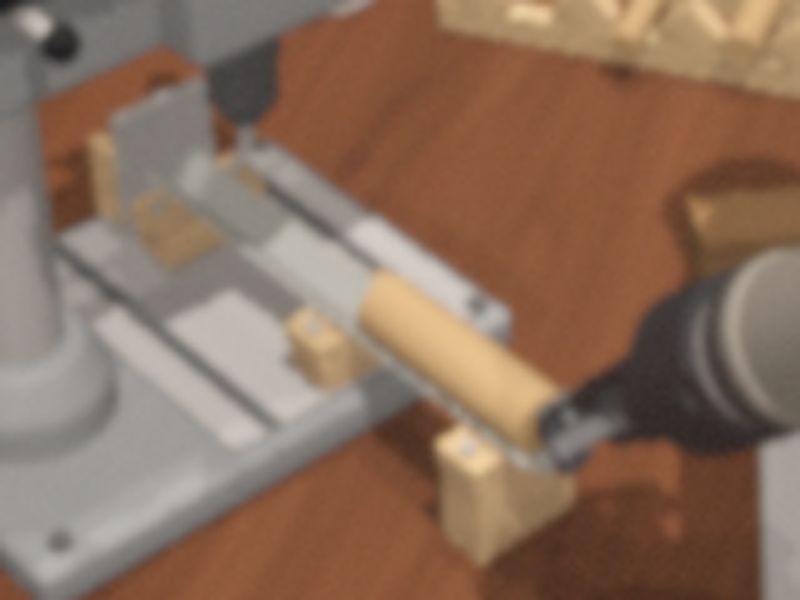

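The fingertips are on the end face and the dowel is moving, with about 3 N at the wrist. I'll carry on along the groove.

Emit:
jog_arm(angular=[[0,0,0],[0,0,0],[0,0,0],[0,0,0],[0,0,0]], xyz=[[0.02,0.5,0.5],[0.03,1.1,1.1],[0.04,1.7,1.7],[0.04,2.3,2.3],[0.04,2.9,2.9]], hand=[0,0,0,0,0])

```text
t: 12.8
ee_pos: [0.4656, 0.1497, 0.1022]
tool_rot: [[0.507, 0.61, 0.609], [0.862, -0.359, -0.359], [-0.0, 0.707, -0.707]]
wrist_force: [-0.4, 0.8, -1.2]
grip_width: -0.0001
```

```bash
python3 pu.py u4 -.15
```

```text
t 12.8 pos [0.4656 0.1497 0.1022] q [-14.2  22.7 -40.5 134.3  79.3  60.6 -55.5] grip -0.0001 F [-0.4  0.8 -1.2]
xyz cm [0.0, 2.98, 2.91] rot [-0.0002, 0.0005, 0.0002]
tip drill [-0.1916 -0.      0.0845] tilt 45.0 F [-0.42  0.78 -1.2 ]
```

View pics/u4_side.png

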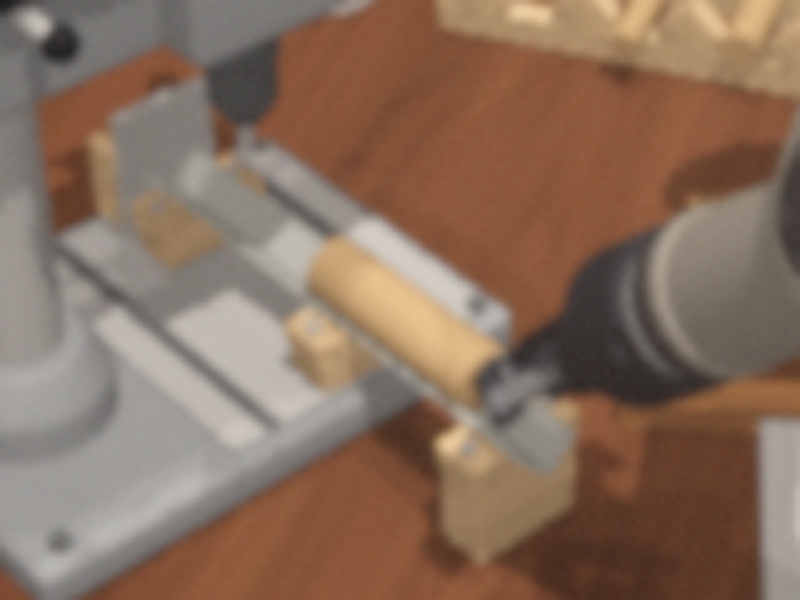

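Emit:
jog_arm(angular=[[0,0,0],[0,0,0],[0,0,0],[0,0,0],[0,0,0]], xyz=[[0,0.6,0.6],[0,1.2,1.2],[0,1.8,1.8],[0,2.4,2.4],[0,3.0,3.0]], hand=[0,0,0,0,0])

```text
t: 13.48
ee_pos: [0.5021, 0.1282, 0.1022]
tool_rot: [[0.507, 0.61, 0.609], [0.862, -0.359, -0.359], [-0.0, 0.707, -0.707]]
wrist_force: [-1.0, 0.1, 0.3]
grip_width: -0.0003
```

Emit:
jog_arm(angular=[[0,0,0],[0,0,0],[0,0,0],[0,0,0],[0,0,0]], xyz=[[0,0.6,0.6],[0,1.2,1.2],[0,1.8,1.8],[0,2.4,2.4],[0,3.0,3.0]], hand=[0,0,0,0,0])

```text
t: 14.1
ee_pos: [0.5386, 0.1066, 0.1022]
tool_rot: [[0.507, 0.61, 0.609], [0.862, -0.358, -0.359], [-0.001, 0.707, -0.707]]
wrist_force: [-0.6, -0.1, 0.4]
grip_width: -0.0002
```

```bash
python3 pu.py u5 -.052
```

```text
t 14.1 pos [0.5386 0.1066 0.1022] q [ -7.1  24.1 -35.5 130.5  86.   54.9 -49.3] grip -0.0002 F [-0.6 -0.1  0.4]
xyz cm [0.01, 3.91, 3.85] rot [-0.0001, 0.0004, 0.0003]
tip drill [-1.069e-01 -1.000e-04  8.460e-02] tilt 45.0 F [-0.6  -0.09  0.37]
```

View pics/u5_side.png

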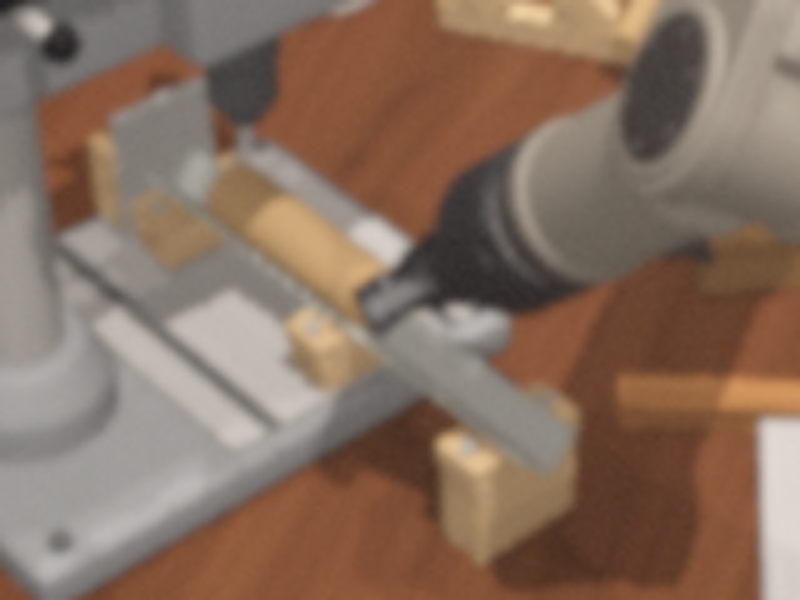

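Emit:
jog_arm(angular=[[0,0,0],[0,0,0],[0,0,0],[0,0,0],[0,0,0]], xyz=[[0,0.5,0.5],[0,1.0,1.0],[0,1.5,1.5],[0,2.0,2.0],[0,2.4,2.4]], hand=[0,0,0,0,0])

```text
t: 14.78
ee_pos: [0.5679, 0.0894, 0.1022]
tool_rot: [[0.508, 0.609, 0.609], [0.862, -0.359, -0.359], [-0.0, 0.707, -0.707]]
wrist_force: [-0.5, -0.4, 0.1]
grip_width: 0.0001
```

```bash
python3 pu.py u6 -.052
```

```text
t 14.775 pos [0.5679 0.0894 0.1022] q [ -4.6  25.  -33.8 128.4  88.1  52.8 -46.8] grip 0.0001 F [-0.5 -0.4  0.1]
xyz cm [0.0, 1.51, 1.45] rot [-0.0001, 0.0005, 0.0001]
tip drill [-0.0729 -0.      0.0845] tilt 45.0 F [-0.51 -0.4   0.07]
```

View pics/u6_side.png

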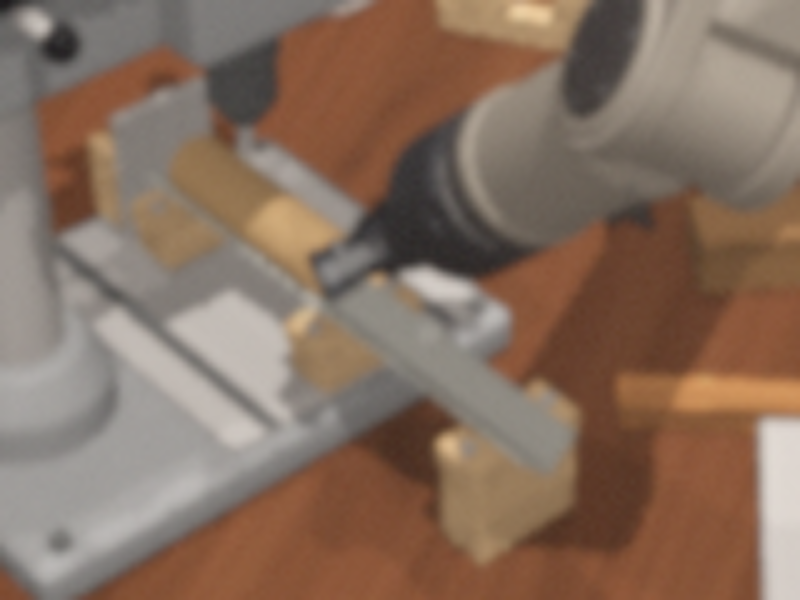

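Emit:
jog_arm(angular=[[0,0,0],[0,0,0],[0,0,0],[0,0,0],[0,0,0]], xyz=[[0,0.2,0.2],[0,0.4,0.4],[0,0.6,0.6],[0,0.8,0.8],[0,0.95,0.95]], hand=[0,0,0,0,0])

```text
t: 15.45
ee_pos: [0.5792, 0.0829, 0.1023]
tool_rot: [[0.507, 0.61, 0.609], [0.862, -0.359, -0.359], [-0.0, 0.707, -0.707]]
wrist_force: [-1.2, 0.7, 1.0]
grip_width: -0.0
```

```bash
python3 pu.py u7 -.052
```

```text
t 15.45 pos [0.5792 0.0829 0.1023] q [ -3.7  25.4 -33.1 127.6  88.8  52.  -45.8] grip -0.0 F [-1.2  0.7  1. ]
xyz cm [-0.0, 0.59, 0.53] rot [-0.0, 0.0003, 0.0002]
tip drill [-0.0599  0.      0.0846] tilt 45.0 F [-1.18  0.7   0.96]
```

View pics/u7_side.png

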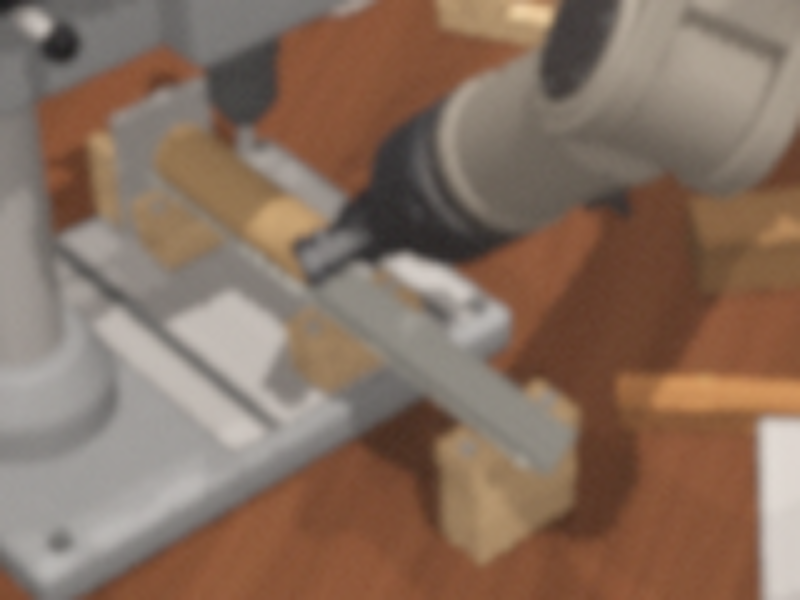

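Close now. I'll take slow steps of about 1.4 mm and watch the force for contact with the stop.

Emit:
jog_arm(angular=[[0,0,0],[0,0,0],[0,0,0],[0,0,0]], xyz=[[0,0.1,0.1],[0,0.2,0.2],[0,0.3,0.3],[0,0.3,0.3]], hand=[0,0,0,0])

```text
t: 16.0
ee_pos: [0.5829, 0.0807, 0.1023]
tool_rot: [[0.507, 0.609, 0.609], [0.862, -0.359, -0.359], [-0.0, 0.707, -0.707]]
wrist_force: [-0.8, 0.1, 0.9]
grip_width: 0.0003
```

```bash
python3 pu.py u8 -.052
```

```text
t 16.0 pos [0.5829 0.0807 0.1023] q [ -3.5  25.5 -32.9 127.3  89.   51.7 -45.5] grip 0.0003 F [-0.8  0.1  0.9]
xyz cm [-0.0, 0.28, 0.23] rot [0.0001, 0.0003, 0.0001]
tip drill [-0.0556  0.      0.0846] tilt 45.0 F [-0.79  0.09  0.87]
```

Emit:
jog_arm(angular=[[0,0,0],[0,0,0],[0,0,0]], xyz=[[0,0.1,0.1],[0,0.2,0.2],[0,0.2,0.2]], hand=[0,0,0])

```text
t: 16.42
ee_pos: [0.5853, 0.0792, 0.1023]
tool_rot: [[0.507, 0.609, 0.609], [0.862, -0.359, -0.359], [-0.0, 0.707, -0.707]]
wrist_force: [-0.7, 0.5, 0.1]
grip_width: -0.0001
```

```bash
python3 pu.py u9 -.052
```

```text
t 16.425 pos [0.5853 0.0792 0.1023] q [ -3.3  25.6 -32.8 127.1  89.2  51.5 -45.3] grip -0.0001 F [-0.7  0.5  0.1]
xyz cm [-0.0, 0.08, 0.03] rot [0.0, 0.0004, 0.0001]
tip drill [-0.0528 -0.      0.0846] tilt 45.0 F [-0.73  0.51  0.13]
```

View pics/u9_side.png

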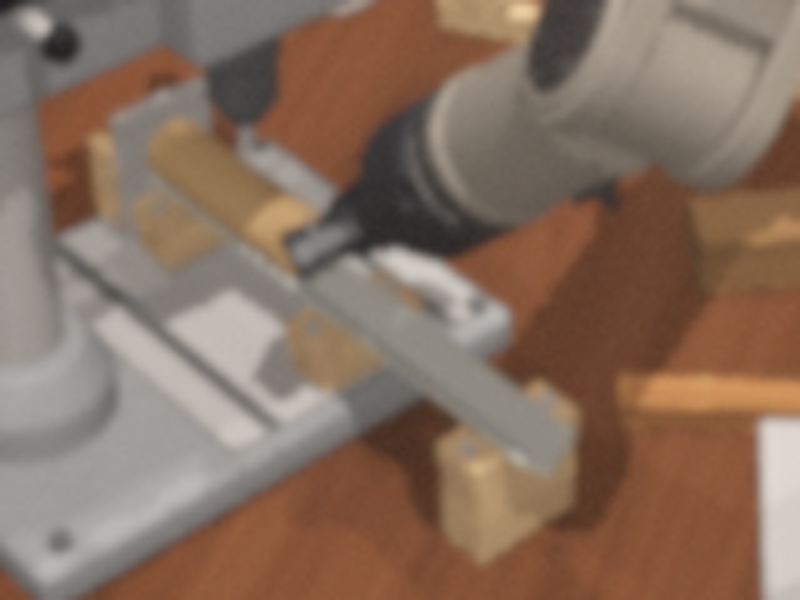

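Emit:
jog_arm(angular=[[0,0,0],[0,0,0],[0,0,0]], xyz=[[0,0.1,0.1],[0,0.2,0.2],[0,0.2,0.2]], hand=[0,0,0])

```text
t: 16.85
ee_pos: [0.5877, 0.0778, 0.1023]
tool_rot: [[0.507, 0.609, 0.609], [0.862, -0.359, -0.359], [-0.0, 0.707, -0.707]]
wrist_force: [-0.3, 1.0, 0.4]
grip_width: 0.0004
```

```bash
python3 pu.py u10 -.052
```

```text
t 16.85 pos [0.5877 0.0778 0.1023] q [ -3.1  25.7 -32.7 126.9  89.3  51.4 -45.1] grip 0.0004 F [-0.3  1.   0.4]
xyz cm [-0.0, -0.12, -0.17] rot [0.0, 0.0003, 0.0001]
tip drill [-0.05    0.      0.0846] tilt 45.0 F [-0.29  0.96  0.35]
```

Emit:
jog_arm(angular=[[0,0,0],[0,0,0],[0,0,0]], xyz=[[0,0.1,0.1],[0,0.2,0.2],[0,0.2,0.2]], hand=[0,0,0])

```text
t: 17.27
ee_pos: [0.5888, 0.0773, 0.1021]
tool_rot: [[0.506, 0.611, 0.609], [0.862, -0.358, -0.358], [-0.001, 0.706, -0.708]]
wrist_force: [-8.9, 3.5, 6.6]
grip_width: -0.0
```

```bash
python3 pu.py u11 -.052
```

```text
t 17.275 pos [0.5888 0.0773 0.1021] q [ -2.9  25.7 -32.6 126.8  89.4  51.2 -44.9] grip -0.0 F [-8.9  3.5  6.6]
xyz cm [-0.01, -0.19, -0.27] rot [-0.0012, -0.0002, 0.0013]
tip drill [-0.0487  0.0001  0.0844] tilt 44.9 F [-8.9   3.47  6.58]
```

View pics/u11_side.png

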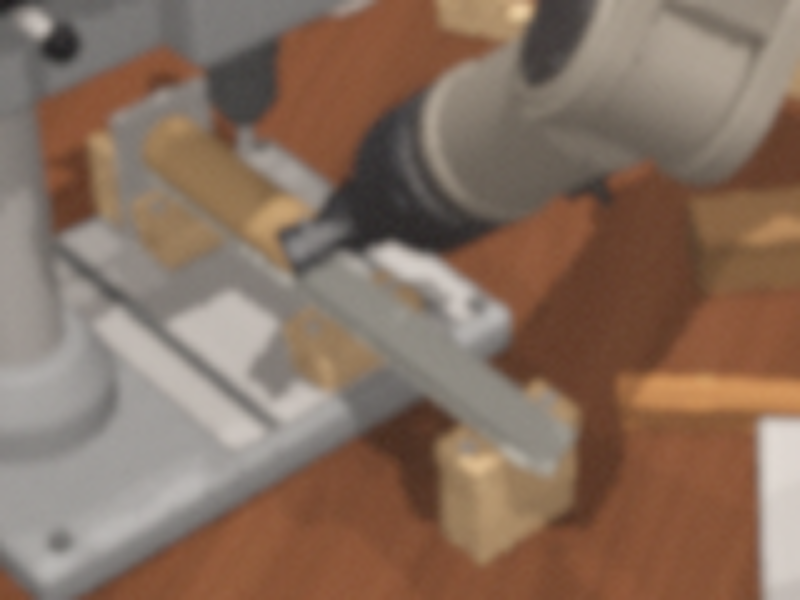

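The force rose to about 9.5 N against the push and the tip stalled, so the dowel is at the stop. I'm backing straight off.

Emit:
jog_arm(angular=[[0,0,0],[0,0,0],[0,0,0],[0,0,0],[0,0,0]], xyz=[[0,-0.2,-0.2],[0,-0.6,-0.6],[0,-2.5,-2.5],[0,-5.5,-5.5],[0,-8.5,-8.5]], hand=[0,0,0,0,0])

```text
t: 17.95
ee_pos: [0.4842, 0.1385, 0.1022]
tool_rot: [[0.507, 0.61, 0.609], [0.862, -0.358, -0.358], [-0.0, 0.707, -0.707]]
wrist_force: [0.2, -0.4, 0.8]
grip_width: 0.0001
```

Emit:
jog_arm(angular=[[0,0,0],[0,0,0],[0,0,0],[0,0,0],[0,0,0]], xyz=[[0,-2.5,-2.5],[0,-5.0,-5.0],[0,-7.5,-7.5],[0,-7.5,-7.5],[0,-7.5,-7.5]], hand=[0,0,0,0,0])

```text
t: 18.58
ee_pos: [0.3947, 0.1911, 0.1024]
tool_rot: [[0.507, 0.61, 0.61], [0.862, -0.358, -0.359], [-0.001, 0.708, -0.707]]
wrist_force: [0.7, 0.2, 1.0]
grip_width: -0.0
```

```bash
cat > chk.py <<'E'
from plan import *
s=state(); print(s["t"],np.round(s["ee_pos"],3),np.round(s["wrist_force"],1))
a=np.linspace(0,2*np.pi,40)
c,(x0,x1,y0,y1)="side",(205,325,205,295)
raw=read_camera(c)[:,:,::-1]
im=cv2.resize(raw,None,fx=6.5,fy=6.5,interpolation=cv2.INTER_CUBIC)
S=6.5
cv2.imwrite("pics/f_raw.png",im[int(y0*S):int(y1*S),int(x0*S):int(x1*S)])
cv2.imwrite("pics/f_all.png",raw); cv2.imwrite("pics/f_top.png",read_camera("top")[:,:,::-1])
for cx in (.015,.005):
  for e in(-.06,.06):
    pts=np.array([D(cx+e,.018*np.cos(t),.08+.018*np.sin(t)) for t in a])
    cv2.polylines(im,[np.round((proj(c,pts)+.5)*S).astype(np.int32)],True,(0,255,255) if cx==.015 else (255,0,255),1,cv2.LINE_AA)
cv2.imwrite("pics/f_ov.png",im[int(y0*S):int(y1*S),int(x0*S):int(x1*S)])
E
python3 chk.py
```

```text
18.575 [0.395 0.191 0.102] [0.7 0.2 1. ]
```

View pics/f_raw.png

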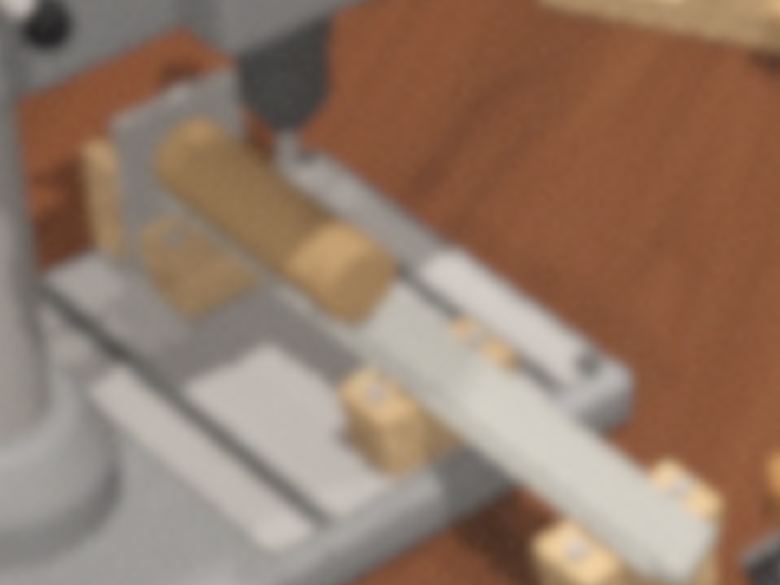

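View pics/f_ov.png

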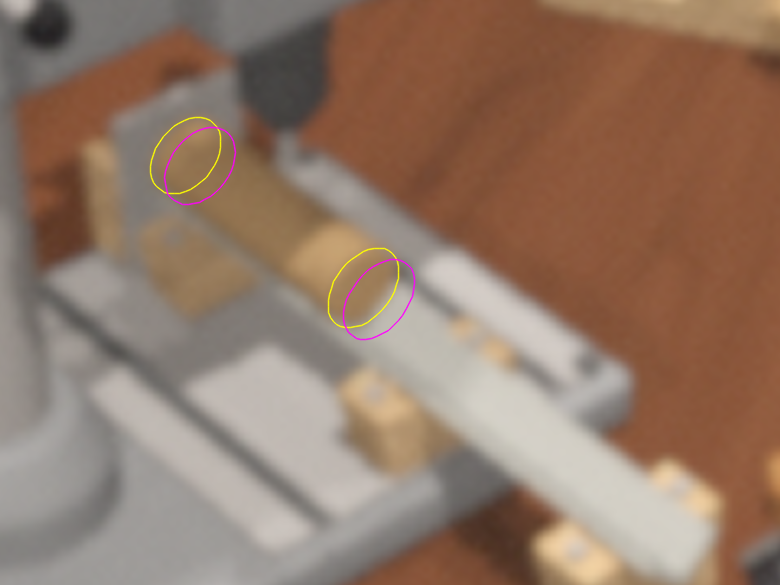

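View pics/f_top.png

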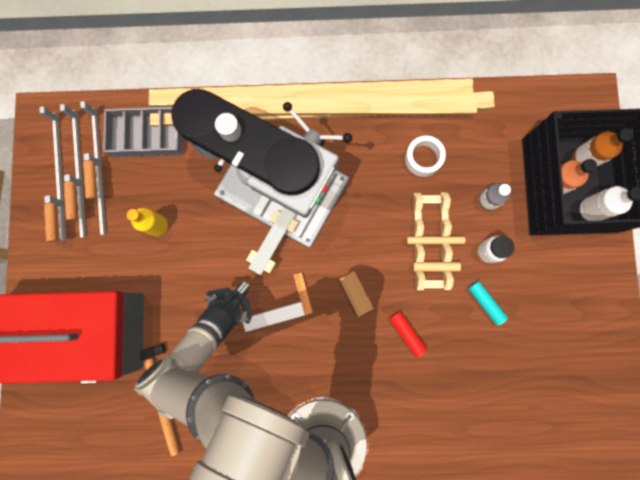

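```bash
python3 -c "
from h import *
s=state(); print(s['t'],np.round(s['joint_vel'],2),np.round(s['wrist_force'],1))
read_camera('side'); print([(np.round(d['rect']).tolist(),round(d['conf'],2)) for d in look_for('side','dowel')])
print(close_job())"
```

```text
18.675 [ 0.37  0.15  0.22 -0.27  0.   -0.1   0.02] [-0.1  1.  -0.5]
[([230.0, 224.0, 265.0, 253.0], 0.9), ([371.0, 182.0, 407.0, 198.0], 0.74), ([381.0, 222.0, 398.0, 237.0], 0.53), ([127.0, 135.0, 316.0, 320.0], 0.37)]
the job is handed in; nothing more can be done
None
```

I took the thick pale dowel from the rack and laid it in the open half of the V-trough. I let go of it there with its middle about 250 mm from the stop face. I then pushed it along the groove with the closed fingers tilted 45°, backed off along the groove and handed the job in at 18.7 s.

**Last checks:**
- **At the stop:** push force was 1–3 N on the way. At the end it rose to about 9.5 N and the fingers stalled. The final side picture shows the dowel's end against the stop plate, matching the drawn home position to a few mm.
- **Disagreement:** the fingers stalled about 4 mm past the position I had calculated for home. I put this down to error in my measured drill position. The pictures alone do not resolve the 4 mm gap limit, so the force is the main evidence that the dowel is home.
- **Surroundings:** no knock on the drill head or bit showed in the force readings or the pictures. The other things on the bench look unmoved in the top view, and the robot was clear of everything at hand-in.

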